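# Change the rig's clamped board for a bracket and lean the washed boards to drain

## Robot

A 6-joint arm with a two-finger parallel gripper is mounted at the origin on the work surface. World frame = base frame: x ahead of the robot, y to its left, z up, the work surface at z = 0. Lengths are in m, angles in degrees, forces in N, time in s.
With the tool pointing down it reaches from about 0.3 to 0.75 m from the base axis. Payload 8.5 kg.
Tool frame: the origin (TCP) lies midway between the tips of the shut fingers; the grasp point (between the pads) lies 19 mm behind it (env.tcp_to_grasp is the z of the grasp point in the tool frame, in m); z points along the fingers, y is the line along which they close (so a half turn about z gives the same grasp; the last joint's range is limited). The gripper opens to 85 mm and grips with 20 to 120 N. Pads are 22 mm wide; open, the fingers measure 114 mm over their backs; the gripper's body (76 mm by 85 mm) begins 54 mm behind the grasp point. The pads swing forward as they close: fully open they stand 13 mm farther back than shut.
Start: joints at [-88.654, 21.807, 74.336, -0, 83.858, -12.336], TCP at [0.13, -0.534, 0.231] pointing down, gripper open.
Joint ranges: [-178.18, 178.18], [-50.72, 133.34], [12.68, 142.11], [-81.47, 261.47], [9.98, 163.14], [-165.26, 165.26]. Speed limits (degrees/s): [136.94, 136.94, 180, 180, 180, 180].

## Interface

Orientations are given as a 3x3 rotation matrix whose columns are the frame's x, y, z axes.
In Python, from rig import env, imaging, job, models gives the robot as it stands. The module is installed in compiled form; this text tells all that it offers.
- The arm moves only by the tool jog_arm, never from a script. Its argument "plan" is text: rows parted by semicolons, each of 7 numbers parted by spaces: the turn, a rotation vector about the tool's x, y, z in degrees, then the shift along the tool's x, y, z in cm, then the closure in counts, from 0 (fully open) to 255 (shut). In form: rx ry rz x y z claw; .... A call has 1 to 10 rows; each row shifts and turns the commanded pose from where the row before left it, along the tool's axes as they then stand; what a row does not reach is not made up. A row lasts 1/12 s, in which the tool goes at most 41.7 mm and 7.16 degrees, less where a joint would pass 70% of its speed; a pose out of reach is approached as far as the arm can. A call with a gripper value outside its range is refused whole. The fingers move at their own pace and stop on an object; "grip_force" is the grip in N (left out, the last holds). Time passes only in rows, so rows that do not move let the fingers close. It gives the time, the measured TCP pose, the force, the opening and the grip force at its end, in the units of the state.
- env.observe(): the state, without advancing time (a new reading comes with each control period).
- imaging.get_image(name): name is "scene" or "top"; returns a dict with "pixels" (400x640x3 uint8, red, green, blue), "depth" (400x640 float32, m along the optical axis (not along the pixel's ray), 0 where there is no reading), "fov_y" (degrees; the focal length in pixels is half the picture's height over the tangent of half this angle, whatever the lens; pixels are square), "cx", "cy" (the principal point, pixels), "distortion" ([k1, k2, p1, p2, k3] as OpenCV has them; the pictures are not rectified), "world_from_camera" (4x4, takes a point from camera to world coordinates). Camera axes: x right, y down, z forward; pixel columns grow to the right and rows downward; lengths in m; the calibration is good to about 2 mm. A picture is of the moment at which its call begins.
- job.close_job(): hands the job in; it is judged then, once.
Trained networks look in the newest picture that a camera, given by its name, has taken for a name from the list of things; names that differ only in an ending like _2 or _b are one class to them, and where a whole thing is asked for, a point or a joint stands for the part that bears it (a point fixed in the world has none). Each returns a list of dicts, best first, with "confidence" (0 to 1); they miss things now and then, are a little off and sometimes report something else, mostly with a low value. They report only what shows in the picture. A call takes as long as a camera call. They do not tell look-alikes from the thing itself.
- models.outline_of(camera, query): "region" (400x640 bool, what is visible of it) and "bbox" ([centre column, centre row, width, height] in pixels, round what is visible of it).
- models.tip_of(camera, query): "at" ([column, row] in pixels: a listed point, or the origin of a listed thing).
The state is a dict: "time_s": time; "q": joint angles; "qvel": joint speeds; "joint_efforts": joint torques, N m; "position": TCP position; "tool_rot": TCP orientation; "ft_force": force on the tool from outside, world axes, zero at the start; "wrist_torque": the same for the moment, N m; "grip_width": finger opening in m; "gripper_force": force on a finger pad.
Only numpy, scipy, OpenCV 4.12 (cv2) and the standard library are available. Lean on these libraries where they do the work, as an engineer would, in place of code of your own. Each camera call takes 0.05 s, during which the arm holds its last target. There are 200 camera calls.

## Task

Swing the toggle clamp open and take the long white board out of the nest; lean it, and every long white board from the rack, on end and flat against the wall of the drip stand, side by side, top resting back on the wall and foot standing in the tray, out at the foot rail so that it cannot slide. Once the nest is empty, stand the aluminium T bracket in it, its plate back against the two back posts and its foot bar passing between them, and swing the clamp shut onto it. Do not knock over the jar.

Things in the scene. Friction and masses are not known exactly. Their poses are not given: they have to be found in the camera images.
- stand: fixed steel drip stand. Origin at bench level under the front face of its wall, mid-length; y along the wall, x out from the wall over the tray (away from the robot). Wall 300 mm long, 12 thick, top edge 171 above the bench, two struts behind it. Tray floor 6 above the bench. Room for three boards, at y = -90, 0 and 90
- stand_rail (a point): middle of the stand's black foot rail, at its inner face (which faces the wall) and its top: x = 75, z = 21 mm in the stand's frame; the rail is 15 mm thick and runs the wall's full length. A board leaning on the wall's top edge with its foot at the rail slopes about 0.37 rad off vertical
- rack: fixed grey rack with three upright slots. Origin at bench level under its middle; slots centred at x = -60, 0, 60 mm, y = 0; slot floor 8 mm above the bench, slots 15 mm wide in x between fins that rise to 45 mm; side rails at y = -39 and 39 rise to 26 mm
- nest: fixed aluminium nest on a base plate (x = -265 to 55, 110 wide, 8 thick, mm). Origin at bench level under a seated part, x through its thickness, y across its width; the clamp is on the -x side, towards the robot. Channel floor 8 mm up; two back posts with faces x = 6.5, 14 thick, tops 72 up, 40 apart (y beyond -20 and 20); side cheeks with faces y = -34, 34, from x = -21 to 6.5, tops 38 up
- clamp (a joint): toggle clamp on the nest, rad. 0 = shut, its rubber pad pressing on a 12 mm part 55 mm above the bench; 1.2 = fully open, handle laid out low to -x (robot side). Sprung over centre at about 0.6: it snaps from there to either side and stays (0.25 N m, 2 N at the handle). Shut on an empty nest it goes to -0.25
- clamp_grip (a point): centre of the clamp's black handle, a roller 22 mm in diameter and 24 mm long, its axis along the nest's y; can be pinched on its end faces from above while it swings. Shut, it is 20 mm beyond the hinge in -x and 130 mm above it; it swings in the nest's x-z plane
- clamp_hinge (a point): the clamp's hinge (fixed), x = -110 mm, z = 35 mm in the nest's frame; hinge axis along the nest's y
- board_a: white polyethylene board, 280 tall x 60 wide x 12 thick mm, about 0.2 kg; origin at the centre of its bottom end, z along its length to the other end, x through its thickness, y across its width (both ends and both faces are alike). Starts standing on end in the nest, held by the shut clamp.
- board_b: white polyethylene board, 280 tall x 60 wide x 12 thick mm, about 0.2 kg; origin at the centre of its bottom end, z along its length to the other end, x through its thickness, y across its width (both ends and both faces are alike). Starts standing on end in one of the three rack slots, or is absent.
- board_c: white polyethylene board, 280 tall x 60 wide x 12 thick mm, about 0.2 kg; origin at the centre of its bottom end, z along its length to the other end, x through its thickness, y across its width (both ends and both faces are alike). Starts standing on end in one of the three rack slots, or is absent.
- board_d: white polyethylene board, 280 tall x 60 wide x 12 thick mm, about 0.2 kg; origin at the centre of its bottom end, z along its length to the other end, x through its thickness, y across its width (both ends and both faces are alike). Starts standing on end in one of the three rack slots, or is absent.
- board_a_top (a point): centre of that board's upper end (as it starts)
- board_b_top (a point): centre of that board's upper end (as it starts)
- board_c_top (a point): centre of that board's upper end (as it starts)
- board_d_top (a point): centre of that board's upper end (as it starts)
- bracket: bare aluminium bracket like an upside-down T, about 0.6 kg, standing on the bench: an upright plate 60 wide x 12 thick mm, its top 110 mm up, on a heavy steel foot bar 90 long x 30 wide x 20 high that sticks out 39 mm on both faces. Origin under its middle, z up, x through the plate's thickness (along the foot bar), y across the plate's width; the two faces are alike
- jar: bystander: white jar with a grey cap, 64 mm diameter, 80 tall, origin under its base
There are look-alikes about, which are no part of the job. What is shaped like the bracket but red is not meant.

How it is judged:
By the outcome, as a careful person would: the job done as asked, in the order asked, and still so for the second after the job is handed in, with the robot touching nothing.
Of board_b, board_c, board_d only 1 to 2 are there at a start; the rules pass over those that are not, and their reading is None.
At some moment in a run one of bracket may be knocked a few centimetres aside while the robot is not near it.
Once in a run the grip may slacken for a moment while it holds something.
It also fails if it takes over 210 s, if anything falls off the work surface, if the arm or the gripper's body presses on something with over 40 N, if the wrist force passes 120 N, or if a joint passes its speed limit or range.

## Working session

There is one attempt and no reset: what is moved stays moved. The work goes in short steps, Python scripts to look and compute and a tool call to move; the robot and the scene stay as the last step left them, time stands still between calls to the robot, and variables do not carry over. Pictures are saved under pics/ and viewed, at most 14 in all, crops included, and the job is handed in when it is done.

Besides the shell and the picture viewer there is one more tool, called after "Request:" by a JSON object that holds its "method" and its "body", one argument or row to a line. jog_arm: Moves the arm, as the interface text tells. Its arguments: {"type":"object","properties":{"plan":{"type":"string"},"grip_force":{"type":"number"}},"required":["plan"]}

```bash
mkdir -p pics; ls
cat > h.py <<'E'
import numpy as np, cv2
from rig import env, imaging, job, models
def K(im):
    f=200/np.tan(np.radians(im["fov_y"]/2)); return np.array([[f,0,im["cx"]],[0,f,im["cy"]],[0,0,1.]])
def cloud(im):
    h,w=im["depth"].shape; u,v=np.meshgrid(np.arange(w),np.arange(h))
    p=cv2.undistortPoints(np.stack([u,v],-1).reshape(-1,1,2).astype(np.float64),K(im),np.array(im["distortion"])).reshape(h,w,2)
    d=im["depth"]; P=np.stack([p[...,0]*d,p[...,1]*d,d,np.ones_like(d)],-1)@np.array(im["world_from_camera"]).T
    P=P[...,:3]; P[d<=0]=np.nan; return P
def proj(im,X):
    T=np.linalg.inv(np.array(im["world_from_camera"])); X=np.atleast_2d(X)
    c=X@T[:3,:3].T+T[:3,3]
    return cv2.projectPoints(c,np.zeros(3),np.zeros(3),K(im),np.array(im["distortion"]))[0].reshape(-1,2)
def save(im,n): cv2.imwrite("pics/"+n+".png",im["pixels"][...,::-1])
E
python3 - <<'E'
from h import *
for c in("scene","top"):
    im=imaging.get_image(c); save(im,c+"0"); np.savez("%s0.npz"%c,**{k:np.array(v) for k,v in im.items()})
    P=cloud(im); print(c,np.round(im["world_from_camera"],3).tolist())
    for q in["stand","rack","nest","clamp","board_a","bracket","jar"]:
        for r in models.outline_of(c,q)[:4]:
            p=P[r["region"]]; p=p[~np.isnan(p[:,0])]
            print(q,round(r["confidence"],2),np.round(r["bbox"]).tolist(),np.round(np.median(p,0),3) if len(p) else None, np.round(np.percentile(p,[2,98],axis=0),3).tolist() if len(p) else None)
    for q in["stand_rail","clamp_grip","clamp_hinge","board_a_top","stand","nest","rack","bracket"]:
        for r in models.tip_of(c,q)[:4]:
            u,v=np.round(r["at"]).astype(int); print(q,round(r["confidence"],2),u,v,np.round(P[min(v,399),min(u,639)],3))
E
```

```text
pics
scene [[0.204, 0.52, -0.83, 1.533], [0.979, -0.125, 0.163, -0.196], [-0.019, -0.845, -0.534, 0.807], [0.0, 0.0, 0.0, 1.0]]
stand 0.77 [325.0, 213.0, 102.0, 70.0] [0.489 0.015 0.06 ] [[0.465, -0.121, 0.001], [0.589, 0.168, 0.171]]
rack 0.83 [413.0, 213.0, 42.0, 34.0] [0.493 0.32  0.03 ] [[0.405, 0.289, -0.0], [0.561, 0.384, 0.047]]
nest 0.77 [221.0, 246.0, 50.0, 65.0] [ 0.607 -0.286  0.009] [[0.344, -0.367, 0.003], [0.651, -0.24, 0.072]]
nest 0.56 [415.0, 232.0, 20.0, 29.0] [0.644 0.276 0.053] [[0.602, 0.253, 0.003], [0.657, 0.309, 0.082]]
board_a 0.77 [209.0, 222.0, 35.0, 81.0] [ 0.602 -0.315  0.176] [[0.596, -0.343, 0.02], [0.607, -0.285, 0.288]]
board_a 0.68 [418.0, 172.0, 26.0, 70.0] [0.484 0.334 0.172] [[0.278, 0.306, 0.001], [0.489, 0.4, 0.287]]
bracket 0.7 [339.0, 253.0, 19.0, 43.0] [0.674 0.032 0.053] [[0.665, 0.005, 0.005], [0.713, 0.062, 0.11]]
bracket 0.7 [248.0, 292.0, 33.0, 52.0] [ 0.776 -0.236  0.047] [[0.741, -0.268, 0.001], [0.806, -0.209, 0.111]]
stand_rail 0.57 327 238 [0.566 0.019 0.021]
clamp_hinge 0.86 221 233 [ 0.605 -0.29   0.125]
board_a_top 0.96 201 180 [
[... 1199 characters left out ...]
0, 179.0, 14.0, 27.0] [0.661 0.033 0.026] [[0.625, 0.008, 0.014], [0.705, 0.057, 0.113]]
jar 0.6 [243.0, 192.0, 22.0, 18.0] [0.619 0.275 0.078] [[0.592, 0.251, 0.016], [0.648, 0.306, 0.088]]
stand_rail 0.59 324 214 [0.556 0.011 0.022]
clamp_grip 0.68 432 243 [ 0.464 -0.303  0.173]
clamp_grip 0.54 226 236 [0.478 0.305 0.113]
board_a_top 0.82 445 194 [ 0.592 -0.317  0.284]
board_a_top 0.36 320 179 [0.661 0.024 0.082]
stand 0.98 320 233 [0.496 0.024 0.003]
nest 0.88 424 206 [ 0.588 -0.312  0.008]
rack 0.76 226 237 [0.475 0.305 0.112]
rack 0.57 320 236 [0.479 0.019 0.174]
rack 0.19 431 241 [ 0.47  -0.301  0.168]
bracket 0.83 398 155 [ 0.744 -0.221  0.065]
bracket 0.54 320 180 [0.661 0.025 0.059]
```

View pics/scene0.png

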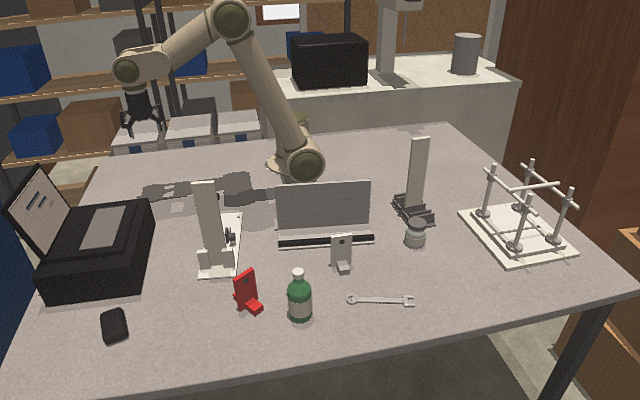

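View pics/top0.png

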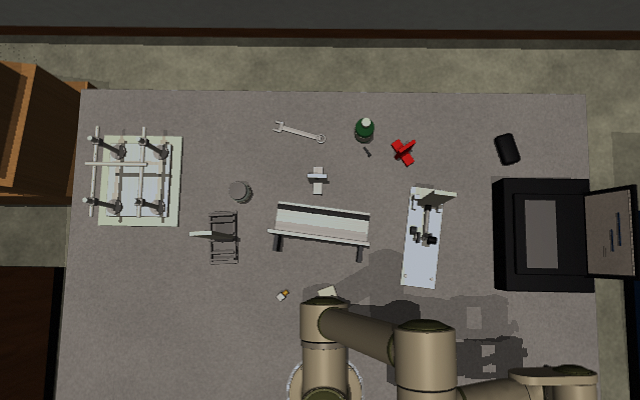

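The scene view shows board_a in the nest (205,225), one rack board in the middle slot (418,180), the grey bracket (340,253), and a red look-alike (248,292). It also shows the jar (415,232) and the stand (325,215). The top view agrees. Next I'll fit the exact poses from the clouds.

```bash
cat > fit.py <<'E'
from h import *
A=[]
for c in("scene","top"):
    im=imaging.get_image(c); P=cloud(im); A.append(P[~np.isnan(P[...,0])])
def sel(i,lo,hi):
    a=A[i]; return a[np.all((a>lo)&(a<hi),axis=1)]
def rect(n,lo,hi):
    for i in(0,1):
        p=sel(i,np.array(lo),np.array(hi))
        if len(p)<8: print(n,i,len(p)); continue
        r=cv2.minAreaRect((p[:,:2]*1000).astype(np.float32)); print(n,"st"[i],len(p),"c",np.round(r[0],1),"size",np.round(r[1],1),"ang",round(r[2],2),"med",np.round(np.median(p,0)*1000,1))
E
python3 - <<'E'
from fit import *
rect("nestbase",[.30,-.40,.005],[.70,-.22,.013])
rect("posts",[.55,-.40,.066],[.70,-.22,.076])
rect("cheeks",[.55,-.40,.033],[.66,-.22,.042])
rect("boardA top",[.55,-.40,.278],[.66,-.22,.30])
rect("boardA side",[.55,-.40,.09],[.66,-.22,.30])
rect("handle",[.40,-.36,.14],[.56,-.24,.20])
rect("wall top",[.4,-.2,.163],[.56,.22,.18])
rect("rail",[.52,-.2,.016],[.62,.22,.026])
rect("tray",[.44,-.2,.003],[.62,.22,.011])
rect("rackfins",[.38,.24,.040],[.60,.4,.052])
rect("rackB top",[.38,.24,.278],[.60,.42,.30])
rect("rackB side",[.38,.24,.06],[.60,.42,.30])
rect("bracket plate",[.60,-.02,.1],[.74,.09,.118])
rect("bracket pl2",[.60,-.02,.03],[.74,.09,.118])
rect("bracket foot",[.60,-.02,.015],[.74,.09,.026])
rect("jar",[.55,.22,.07],[.68,.33,.09])
print(env.tcp_to_grasp, {k:np.round(v,3).tolist() for k,v in env.observe().items()})
E
python3 - <<'E'
import cv2
for n,(x,y,w,h) in {"top0":(190,130,280,180)}.items():
    im=cv2.imread(f"pics/{n}.png")[y:y+h,x:x+w]; cv2.imwrite(f"pics/{n}c.png",cv2.resize(im,None,fx=2.8,fy=2.8,interpolation=cv2.INTER_CUBIC))
E
```

```text
nestbase s 951 c [ 496.5 -303.8] size [109.4 332.2] ang 83.41 med [ 552.3 -283.4    7.9]
nestbase t 2342 c [ 500.  -310.8] size [178.5 399.5] ang 89.9 med [ 453.6 -301.     8.4]
posts s 148 c [ 609.3 -316.6] size [98.4 23. ] ang 86.04 med [ 607.4 -314.7   70.8]
posts t 47 c [ 591.4 -316. ] size [99.9 37. ] ang 74.01 med [ 609.3 -287.7   71.9]
cheeks s 94 c [ 613.1 -312.1] size [ 42.  102.5] ang 15.37 med [ 610.3 -316.1   37.1]
cheeks t 72 c [ 585.9 -317.4] size [93.1 27.1] ang 81.9 med [ 586.  -288.    38.2]
boardA top s 128 c [ 597.9 -313.8] size [58.6 16.3] ang 86.51 med [ 600.3 -313.9  285.9]
boardA top t 113 c [ 594.1 -315.8] size [58.7 12.6] ang 84.3 med [ 594.  -315.1  288.1]
boardA side s 1468 c [ 598.  -315.2] size [62.  18.2] ang 84.32 med [ 601.7 -314.4  198.2]
boardA side t 348 c [ 594.  -315.4] size [59.4 12.9] ang 84.3 med [ 590.5 -310.5  235.1]
handle s 12 c [ 479.4 -292.9] size [ 3.6 14.3] ang 87.98 med [ 483.2 -292.5  172.4]
handle t 67 c [ 473.4 -303.6] size [22.6 22.6] ang 88.29 med [ 472.9 -302.6  174.8]
wall top s 383 c [479.9  24.8] size [297.6  19.3] ang 83.32 m
[... 1320 characters left out ...]
 ang 80.29 med [687.3  33.9  19.8]
bracket foot t 165 c [667.   36.1] size [88.5 53.4] ang 15.66 med [654.1  33.2  20.5]
jar s 207 c [625.5 284.8] size [56.2 53.8] ang 85.45 med [628.5 282.7  78.9]
jar t 262 c [621.8 281.4] size [55.1 54.2] ang 83.72 med [622.2 280.9  80.6]
-0.0187 {'time_s': 1.7, 'q': [-88.654, 21.806, 74.337, 0.001, 83.858, -12.335], 'qvel': [-0.061, 0.062, -0.03, 0.05, -0.079, 0.005], 'joint_efforts': [-0.0, -44.832, -23.146, -0.0, 0.001, 0.0], 'position': [0.13, -0.534, 0.231], 'tool_rot': [[0.972, 0.237, 0.0], [0.237, -0.972, 0.0], [0.0, -0.0, -1.0]], 'ft_force': [-0.439, 0.068, -0.053], 'wrist_torque': [-0.032, 0.011, -0.033], 'gripper_force': 0.0, 'grip_width': 0.085}
```

View pics/top0c.png

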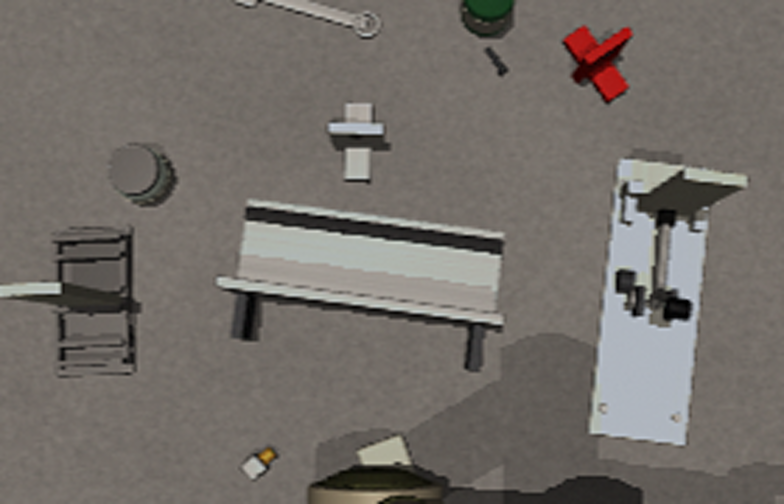

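The crop shows one board in the rack's middle slot at crop (30,290), the bracket at (358,130), and the nest with its handle at (677,308). Now I'll fit box models to both clouds for better poses.

```bash
cat > icp.py <<'E'
from fit import *
from scipy.optimize import least_squares
M={"nest":[(-265,55,-55,55,0,8),(6.5,20.5,20,48,0,72),(6.5,20.5,-48,-20,0,72)],
"boardnest":[(-265,55,-55,55,0,8),(6.5,20.5,20,48,0,72),(6.5,20.5,-48,-20,0,72),(-5.5,6.5,-30,30,8,288)],
"board":[(-6,6,-30,30,8,288)],
"stand":[(-12,0,-150,150,0,171),(75,90,-150,150,0,21),(-12,75,-150,150,0,6)],
"bracket":[(-6,6,-30,30,0,110),(-45,45,-15,15,0,20)]}
def fitm(name,x0,lo,hi,zmin=.006,d=25,cams=(0,1)):
    B=np.array(M[name],float); out=[]
    for i in cams:
        p=sel(i,np.array([*lo,zmin]),np.array([*hi,.31]))*1000
        def res(v,p=p):
            c,s=np.cos(v[2]),np.sin(v[2]); q=p[:,:2]-v[:2]*1000
            L=np.c_[q@[c,s],q@[-s,c],p[:,2]]
            D=[]
            for b in B:
                ctr=(b[::2]+b[1::2])/2; h=(b[1::2]-b[::2])/2; e=np.abs(L-ctr)-h
                D.append(np.linalg.norm(np.maximum(e,0),axis=1)+np.minimum(e.max(1),0))
            D=np.array(D); return D.min(0)
        x=np.array(x0,float)
        for dd in(d,12,8):
            r0=np.abs(res(x))<dd; pp=p[r0]
            s=least_squares(lambda v:res(v,pp),x,loss="soft_l1",f_scale=2,x_scale=[.001,.001,.01],diff_step=1e-4); x=s.x
        out.append(x); print(name,"st"[i],len(pp),np.round(x[:2]*1000,1),round(np.degrees(x[2]),2),"res",round(np.median(np.abs(s.fun)),2))
    return np.mean(out,0)
E
python3 - <<'E'
from icp import *
r=np.radians
fitm("boardnest",[.597,-.315,r(-6)],[.30,-.42],[.68,-.22])
fitm("board",[.595,-.315,r(-6)],[.56,-.36],[.63,-.27],.1)
fitm("stand",[.484,.024,r(-6.7)],[.42,-.16],[.62,.2])
fitm("bracket",[.667,.033,r(1)],[.6,-.04],[.74,.1])
fitm("board",[.479,.334,r(1.5)],[.45,.28],[.51,.38],.06)
E
```

```text
boardnest s 3058 [ 595.5 -315.2] -6.52 res 1.06
boardnest t 2520 [ 593.8 -317. ] -6.13 res 1.55
board s 1404 [ 596. -315.] -5.75 res 1.09
board t 334 [ 594.5 -317. ] -6.42 res 0.4
stand s 5164 [483.2  24.5] -6.59 res 1.3
stand t 2256 [483.2  25.3] -6.83 res 2.0
bracket s 765 [667.6  34.9] -0.19 res 0.93
bracket t 352 [667.1  33.4] -1.03 res 1.26
board s 1166 [477.9 336.7] 4.09 res 1.28
board t 262 [478.3 334.4] 3.28 res 0.39
```

```bash
cat > go.py <<'E'
from h import *
from scipy.spatial.transform import Rotation as Ro
def Rt(a,t=0):  # tool x along heading a; t = lean: tool z tips towards tool y
    c,s=np.cos(np.radians(a)),np.sin(np.radians(a)); D=np.array([[c,s,0],[s,-c,0],[0,0,-1.]])
    return D@Ro.from_euler("x",-t,degrees=True).as_matrix()
def seg(wps,p=None,R=None):
    o=env.observe()
    if p is None: p,R=np.array(o["position"]),np.array(o["tool_rot"])
    for (x,a,t) in wps:
        R2=Rt(a,t); rv=np.degrees(Ro.from_matrix(R.T@R2).as_rotvec()); d=R2.T@(np.array(x)-p)*100
        n=int(np.ceil(np.linalg.norm(rv)/7.1)); m=int(np.ceil(np.linalg.norm(d)/4.1))
        print("rot",np.round(rv,2),"n",n,np.round(rv/max(n,1),2),"| shift",np.round(d,2),"m",m,np.round(d/max(m,1),2)); p,R=np.array(x),R2
NEST=(np.array([.595,-.316]),-6.3); STAND=(np.array([.4832,.0249]),-6.7)
def fr(F,x,y):
    c,s=np.cos(np.radians(F[1])),np.sin(np.radians(F[1])); return F[0]+[c*x-s*y,s*x+c*y]
def st():
    o=env.observe(); print({k:np.round(o[k],4).tolist() for k in("time_s","q","position","ft_force","grip_width","gripper_force")})
E
python3 -c "
from go import *
h=fr(NEST,-129,0);print(h)
seg([((*h,.26),-6.3,0),((*h,.147),-6.3,0)])"
```

```text
[-127.62596325   13.83972613]
rot [-0.   -0.   19.98] n 3 [-0.   -0.    6.66] | shift [-1.285619e+04 -2.681000e+01 -2.870000e+00] m 3136 [-4.1  -0.01 -0.  ]
rot [0. 0. 0.] n 0 [0. 0. 0.] | shift [ 0.   0.  11.3] m 3 [0.   0.   3.77]
```

Request:
{"method": "jog_arm", "body": {
  "plan": "0 0 6.66 0 0 -1 100; 0 0 6.66 0 0 -1 100; 0 0 6.66 0 0 -0.9 100; 0 0 0 3 -2.6 0 100; 0 0 0 3 -2.6 0 100; 0 0 0 3 -2.6 0 100; 0 0 0 3 -2.6 0 100; 0 0 0 3 -2.6 0 100; 0 0 0 3 -2.6 0 100; 0 0 0 3 -2.6 0 100",
  "grip_force": 30
}}

```text
time_s: 2.63
position: [0.3601, -0.3751, 0.2605]
tool_rot: [[0.994, -0.11, 0.0], [-0.11, -0.994, -0.0], [0.0, 0.0, -1.0]]
ft_force: [-0.0, -1.6, 0.3]
grip_width: 0.0521
gripper_force: 0.0
```

Request:
{"method": "jog_arm", "body": {
  "plan": "0 0 0 3 -2.6 0 100; 0 0 0 3 -2.6 0 100; 0 0 0 3 -2.6 0 100; 0 0 0 1 -0.8 0 100; 0 0 0 0 0 0 100; 0 0 0 0 0 0 100"
}}

```text
time_s: 3.13
position: [0.4676, -0.302, 0.2601]
tool_rot: [[0.994, -0.108, -0.001], [-0.108, -0.994, -0.0], [-0.001, 0.0, -1.0]]
ft_force: [1.2, 0.4, -0.5]
grip_width: 0.0519
gripper_force: 0.0
```

Run:
```python
from go import *
st(); h=fr(NEST,-.129,0);print(h)
seg([((*h,.26),-6.3,0),((*h,.147),-6.3,0)])
im=imaging.get_image("top"); save(im,"t1"); P=cloud(im)
for q in ("clamp_grip","clamp_hinge"):
  for r in models.tip_of("top",q)[:2]+models.tip_of("scene",q)[:1]: print(q,r, proj(im,[*h,.165]))
```

```text
{'time_s': 3.1333, 'q': [-45.0275, 21.434, 70.1093, -0.0255, 88.4735, 51.2], 'position': [0.4676, -0.302, 0.2601], 'ft_force': [1.169, 0.4293, -0.4592], 'grip_width': 0.0519, 'gripper_force': 0.0}
[ 0.46677904 -0.30184427]
rot [0.01 0.03 0.07] n 1 [0.01 0.03 0.07] | shift [-0.08 -0.    0.01] m 1 [-0.08 -0.    0.01]
rot [0. 0. 0.] n 0 [0. 0. 0.] | shift [ 0.   0.  11.3] m 3 [0.   0.   3.77]
clamp_grip {'at': [434.7, 239.7], 'confidence': 0.44} [[430.96107474 242.2454597 ]]
clamp_hinge {'at': [426.7, 237.7], 'confidence': 0.72} [[430.96107474 242.2454597 ]]
clamp_hinge {'at': [434.5, 242.9], 'confidence': 0.68} [[430.96107474 242.2454597 ]]
clamp_hinge {'at': [219.1, 233.8], 'confidence': 0.74} [[430.96107474 242.2454597 ]]
```

Request:
{"method": "jog_arm", "body": {
  "plan": "0 0 0 0 0 3.8 100; 0 0 0 0 0 3.8 100; 0 0 0 0 0 3.7 100; 0 0 0 0 0 0 100; 0 0 0 0 0 0 255; 0 0 0 0 0 0 255; 0 0 0 0 0 0 255; 0 0 0 0 0 0 255; 0 0 0 0 0 0 255"
}}

```text
time_s: 4.13
position: [0.4684, -0.3023, 0.1499]
tool_rot: [[0.994, -0.11, 0.003], [-0.11, -0.994, -0.002], [0.003, 0.002, -1.0]]
ft_force: [-0.6, 4.4, 7.9]
grip_width: 0.0233
gripper_force: 33.2
```

Request:
{"method": "jog_arm", "body": {
  "plan": "0 0 0 -2.55 0 0.66 255; 0 0 0 -2.36 0 1.15 255; 0 0 0 -2.08 0 1.59 255; 0 0 0 -1.73 0 1.98 255; 0 0 0 -1.3 0 2.28 255; 0 0 0 -0.82 0 2.5 255; 0 0 0 0 0 0 255; 0 0 0 0 0 0 255",
  "grip_force": 20
}}

```text
time_s: 4.8
position: [0.3578, -0.2898, 0.0456]
tool_rot: [[0.994, -0.109, -0.004], [-0.109, -0.994, 0.002], [-0.004, -0.002, -1.0]]
ft_force: [-12.8, 1.3, 0.5]
grip_width: 0.0235
gripper_force: 49.5
```

Request:
{"method": "jog_arm", "body": {
  "plan": "0 0 0 0 0 0 100; 0 0 0 0 0 0 100; 0 0 0 0 0 0 100; 0 0 0 0 0 -4 100; 0 0 0 0 0 -4 0; 0 0 -7 0 0 -4 0; 0 0 -7 0 0 -4 0; 0 0 -7 0 0 -4 0; 0 0 -7 0 0 -4 0; 0 0 -7 0 0 -4 0"
}}

```text
time_s: 5.63
position: [0.3597, -0.2896, 0.3288]
tool_rot: [[0.874, 0.486, 0.001], [0.486, -0.874, -0.002], [0.0, 0.002, -1.0]]
ft_force: [0.4, -1.1, -0.2]
grip_width: 0.0854
gripper_force: 0.0
```

Request:
{"method": "jog_arm", "body": {
  "plan": "0 0 -7 0 0 -1.5 0; 0 0 -7 0 0 0 0; 0 0 -7 0 0 0 0; 0 0 -7 0 0 0 0; 0 0 -7 0 0 0 0; 0 0 -7 0 0 0 0; 0 0 -7 0 0 0 0; 0 0 -6 0 0 0 0; 0 0 0 0 0 0 0; 0 0 0 0 0 0 0"
}}

```text
time_s: 6.47
position: [0.36, -0.2901, 0.3412]
tool_rot: [[0.113, 0.994, 0.001], [0.994, -0.113, -0.001], [-0.001, 0.001, -1.0]]
ft_force: [0.2, 0.1, -0.6]
grip_width: 0.0855
gripper_force: 0.0
```

Run:
```python
from go import *
st(); h=fr(NEST,.0005,0);print(h)
seg([((*h,.35),83.7,0),((*h,.234),83.7,0)])
from icp import *
fitm("nest",[.595,-.316,-.11],[.30,-.42],[.68,-.22])
fitm("board",[.595,-.315,-.11],[.56,-.36],[.63,-.27],.1)
rect("handle",[.30,-.36,.05],[.40,-.24,.09])
save(imaging.get_image("scene"),"s1")
```

```text
{'time_s': 6.4667, 'q': [-53.5879, 9.2597, 74.0602, 0.0001, 96.6149, -47.1176], 'position': [0.36, -0.2901, 0.3412], 'ft_force': [0.2211, 0.1426, -0.6106], 'grip_width': 0.0855, 'gripper_force': 0.0}
[ 0.59549698 -0.31605487]
rot [ 0.04  0.05 -0.17] n 1 [ 0.04  0.05 -0.17] | shift [ 0.   23.7  -0.88] m 6 [ 0.    3.95 -0.15]
rot [0. 0. 0.] n 0 [0. 0. 0.] | shift [ 0.   0.  11.6] m 3 [0.   0.   3.87]
nest s 1368 [ 595.2 -315.1] -6.91 res 1.09
nest t 1973 [ 585.5 -317.6] -6.66 res 2.0
board s 1405 [ 595.8 -314.9] -6.3 res 1.07
board t 340 [ 594.4 -317.1] -6.15 res 0.39
handle s 64 c [ 373.7 -291.1] size [23.  48.1] ang 77.28 med [ 367.9 -289.9   65.7]
handle t 100 c [ 373.2 -294. ] size [21.9 54.9] ang 76.55 med [ 366.2 -291.9   67.8]
```

View pics/s1.png

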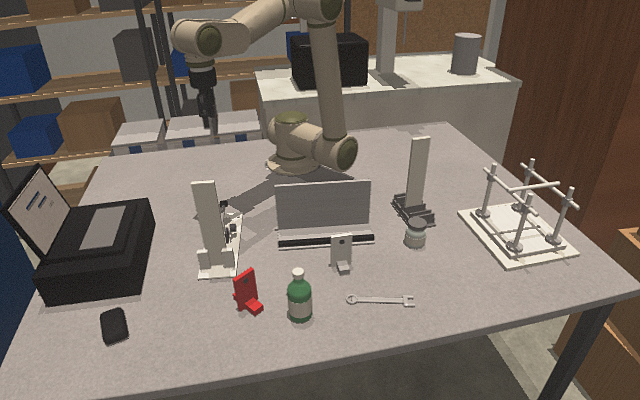

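The clamp is open, with its arm standing at (224,208), and the board is still upright in the nest at (205,225). Moving onto the board.

Request:
{"method": "jog_arm", "body": {
  "plan": "0 0 0 0 3.95 -0.15 0; 0 0 0 0 3.95 -0.15 0; 0 0 0 0 3.95 -0.15 0; 0 0 0 0 3.95 -0.15 0; 0 0 0 0 3.95 -0.15 0; 0 0 0 0 3.95 -0.15 0; 0 0 0 0 0 0 0; 0 0 0 0 0 3.8 0; 0 0 0 0 0 3.8 0; 0 0 0 0 0 3.9 0"
}}

```text
time_s: 7.45
position: [0.5954, -0.316, 0.2335]
tool_rot: [[0.111, 0.994, 0.001], [0.994, -0.111, -0.001], [-0.001, 0.001, -1.0]]
ft_force: [0.7, -1.0, -0.6]
grip_width: 0.0856
gripper_force: 0.0
```

Request:
{"method": "jog_arm", "body": {
  "plan": "0 0 0 0 0 0 0; 0 0 0 0 0 0 255; 0 0 0 0 0 0 255; 0 0 0 0 0 0 255; 0 0 0 0 0 0 255; 0 0 0 0 0 0 255; 0 0 0 0 0 0 255; 0 0 0 0 0 0 255; 0 0 0 0 0 0 255",
  "grip_force": 60
}}

```text
time_s: 8.2
position: [0.5955, -0.3163, 0.2358]
tool_rot: [[0.11, 0.994, 0.001], [0.994, -0.11, -0.001], [-0.001, 0.001, -1.0]]
ft_force: [-0.8, 0.0, 6.6]
grip_width: 0.0112
gripper_force: 59.3
```

Request:
{"method": "jog_arm", "body": {
  "plan": "0 0 0 0 0 -1 255; 0 0 0 0 0 -3 255; 0 0 0 0 0 -4 255; 0 0 0 0 0 -1 255; 0 0 0 0 0 0 255"
}}

```text
time_s: 8.62
position: [0.596, -0.3164, 0.3288]
tool_rot: [[0.11, 0.994, 0.006], [0.994, -0.11, -0.004], [-0.004, 0.006, -1.0]]
ft_force: [0.6, -0.6, -2.2]
grip_width: 0.0119
gripper_force: 58.7
```

Run:
```python
from go import *
st()
def pl(F,s,y,t): # tcp for foot centre at stand x=F[0], z=F[1]
    r=np.radians(t); xy=fr(STAND,F[0]-s*np.sin(r),y); return (*xy,F[1]+s*np.cos(r))
s=.2278
seg([((.615,-.08,.325),83.3,0),(pl((.100,.05),s,-.09,19.5),83.3,19.5),(pl((.067,.036),s,-.09,19.5),83.3,19.5),(pl((.067,.008),s,-.09,19.5),83.3,19.5)])
```

```text
{'time_s': 8.6167, 'q': [-37.9938, 33.5817, 38.679, 0.0081, 107.3293, -31.7017], 'position': [0.596, -0.3164, 0.3288], 'ft_force': [0.6403, -0.6069, -2.1888], 'grip_width': 0.0119, 'gripper_force': 58.6834}
rot [0.35 0.21 0.41] n 1 [0.35 0.21 0.41] | shift [23.7  -0.87  0.38] m 6 [ 3.95 -0.14  0.06]
rot [-19.5   0.    0. ] n 3 [-6.5  0.   0. ] | shift [ -0.12 -13.25   1.7 ] m 4 [-0.03 -3.31  0.43]
rot [0. 0. 0.] n 0 [0. 0. 0.] | shift [-0.   -3.58  0.22] m 1 [-0.   -3.58  0.22]
rot [0. 0. 0.] n 0 [0. 0. 0.] | shift [ 0.   -0.93  2.64] m 1 [ 0.   -0.93  2.64]
```

Request:
{"method": "jog_arm", "body": {
  "plan": "0 0 0.4 2 0 0 255; 0 0 0 4 -0.2 0 255; 0 0 0 4 -0.2 0 255; 0 0 0 4 -0.2 0 255; 0 0 0 4 -0.2 0 255; 0 0 0 4 -0.1 0.2 255; 0 0 0 1.7 0 0 255; 0 0 0 0 0 0 255"
}}

```text
time_s: 9.28
position: [0.6138, -0.0754, 0.3213]
tool_rot: [[0.112, 0.994, -0.003], [0.994, -0.112, 0.002], [0.002, -0.003, -1.0]]
ft_force: [-0.0, -1.4, -1.3]
grip_width: 0.0118
gripper_force: 58.7
```

Request:
{"method": "jog_arm", "body": {
  "plan": "-5 0 0 0 0 0 255; -5 0 0 0 0 0 255; -5 0 0 0 0 0 255; -4.5 0 0 0 0 0 255; 0 0 0 0 -2.65 0.34 255; 0 0 0 0 -3.5 0.4 255; 0 0 0 0 -3.5 0.4 255; 0 0 0 0 -2.5 0.3 255; 0 0 0 0 -1.1 0.26 255; 0 0 0 0 0 0 255"
}}

```text
time_s: 10.12
position: [0.4927, -0.0656, 0.2602]
tool_rot: [[0.118, 0.938, 0.327], [0.993, -0.112, -0.038], [0.001, 0.329, -0.944]]
ft_force: [0.3, 0.6, -1.2]
grip_width: 0.0112
gripper_force: 59.2
```

Run:
```python
from go import *
st()
def pl(F,s,y,t):
    r=np.radians(t); xy=fr(STAND,F[0]-s*np.sin(r),y); return (*xy,F[1]+s*np.cos(r))
s=.2278
seg([(pl((.067,.036),s,-.09,19.5),83.3,19.5),(pl((.067,.009),s,-.09,19.5),83.3,19.5)])
im=imaging.get_image("scene"); P=cloud(im)
p=P[~np.isnan(P[...,0])]; c,sn=np.cos(np.radians(-6.7)),np.sin(np.radians(-6.7))
q=p[:,:2]-STAND[0]; L=np.c_[q@[c,sn],q@[-sn,c],p[:,2]]
m=L[(L[:,1]>-.13)&(L[:,1]<-.06)&(L[:,0]>-.02)&(L[:,0]<.12)&(L[:,2]>.06)&(L[:,2]<.19)]
f=np.polyfit(m[:,2],m[:,0],1); print(len(m),"slope deg",np.degrees(np.arctan(f[0])),"y range",np.percentile(m[:,1],[3,97]))
for z in np.arange(.02,.13,.01): 
    k=L[(np.abs(L[:,2]-z)<.005)&(np.abs(L[:,1]+.09)<.02)]; print(round(z,3),len(k),np.round(np.median(k[:,0]),4), end="; ")
save(im,"s2"); cv2.imwrite("pics/s2c.png",cv2.resize(im["pixels"][120:300,240:460,::-1],None,fx=3,fy=3))
```

```text
{'time_s': 10.1167, 'q': [-24.3424, 7.1083, 92.4304, 6.5042, 62.268, -19.6698], 'position': [0.4927, -0.0656, 0.2602], 'ft_force': [0.3285, 0.6081, -1.2286], 'grip_width': 0.0112, 'gripper_force': 59.2179}
rot [-0.3  -0.04 -0.09] n 1 [-0.3  -0.04 -0.09] | shift [-0.12 -3.06 -0.08] m 1 [-0.12 -3.06 -0.08]
rot [0. 0. 0.] n 0 [0. 0. 0.] | shift [ 0.   -0.9   2.55] m 1 [ 0.   -0.9   2.55]
985 slope deg -15.728705546059597 y range [-0.12711948 -0.06213295]
0.02 101 0.0913; 0.03 52 0.3865; 0.04 51 0.3851; 0.05 84 0.382; 0.06 104 0.0998; 0.07 93 0.3776; 0.08 99 0.0943; 0.09 114 0.3773; 0.1 140 0.3735; 0.11 129 0.3662; 0.12 109 0.0792;
```

View pics/s2c.png

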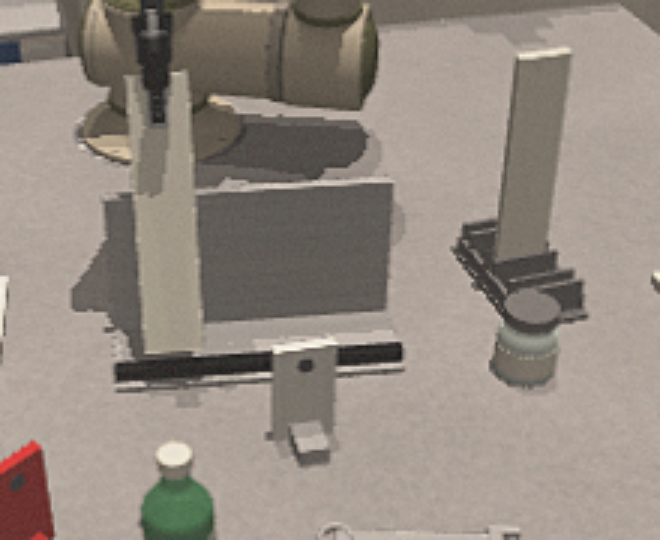

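The crop shows the board held tilted above the tray at (170,240), with its foot still above and outside the rail. The jar and the rack board are undisturbed. Moving in and down.

Request:
{"method": "jog_arm", "body": {
  "plan": "-0.3 0 0 0 -1.5 0 255; 0 0 0 -0.1 -1.56 -0.08 255; 0 0 0 0 0 0 255; 0 0 0 0 -0.36 1 255; 0 0 0 0 -0.36 1 255; 0 0 0 0 0 0 255"
}}

```text
time_s: 10.67
position: [0.4688, -0.0646, 0.2333]
tool_rot: [[0.117, 0.933, 0.341], [0.993, -0.109, -0.042], [-0.002, 0.344, -0.939]]
ft_force: [0.1, -0.6, 4.7]
grip_width: 0.0116
gripper_force: 60.0
```

Request:
{"method": "jog_arm", "body": {
  "plan": "0 0 0 0 -0.1 0.3 255; 0 0 0 0 0 0 255"
}}

```text
time_s: 10.83
position: [0.4697, -0.0649, 0.2333]
tool_rot: [[0.117, 0.931, 0.345], [0.993, -0.108, -0.044], [-0.004, 0.348, -0.937]]
ft_force: [-14.6, 1.0, 30.6]
grip_width: 0.0113
gripper_force: 64.4
```

Request:
{"method": "jog_arm", "body": {
  "plan": "0 0 0 0 -0.1 0.25 255; 0 0 0 0 0 0 255"
}}

```text
time_s: 11.0
position: [0.4703, -0.0653, 0.2333]
tool_rot: [[0.117, 0.93, 0.35], [0.993, -0.107, -0.046], [-0.006, 0.353, -0.936]]
ft_force: [-23.1, 2.9, 50.8]
grip_width: 0.0114
gripper_force: 67.4
```

The foot came down on the rail, because the commanded path ran about 7 mm too far out. Lifting to correct.

Request:
{"method": "jog_arm", "body": {
  "plan": "0 0 0 0 0.2 -0.55 255; 0 0 0 0 0.3 -0.9 255; 0 0 0 0 0.3 -0.9 255; 0 0 0 0 0 0 255; 0 0 0 0 0 0 255"
}}

```text
time_s: 11.42
position: [0.4671, -0.0638, 0.2509]
tool_rot: [[0.117, 0.934, 0.337], [0.993, -0.11, -0.04], [-0.0, 0.34, -0.941]]
ft_force: [-0.1, 0.3, -2.5]
grip_width: 0.0114
gripper_force: 59.1
```

```bash
cat >> go.py <<'E'
def pl(F,s,y,t):
    r=np.radians(t); xy=fr(STAND,F[0]-s*np.sin(r),y); return (*xy,F[1]+s*np.cos(r))
def foot(s):
    o=env.observe(); z=np.array(o["tool_rot"])[:,2]; f=np.array(o["position"])+s*z
    c,sn=np.cos(np.radians(STAND[1])),np.sin(np.radians(STAND[1])); q=f[:2]-STAND[0]
    print("foot stand x,y,z",np.round([q@[c,sn],q@[-sn,c],f[2]],4),"tilt",round(np.degrees(np.arcsin(z@[c,sn,0])),2),"side",round(np.degrees(np.arcsin(z@[-sn,c,0])),2))
E
python3 - <<'E'
from go import *
st(); s=.2278; foot(s)
seg([(pl((.0665,.035),s,-.09,19.5),83.3,19.5),(pl((.0665,.010),s,-.09,19.5),83.3,19.5)])
E
```

```text
{'time_s': 11.4167, 'q': [-25.8205, 4.6116, 97.1571, 7.385, 59.5905, -21.8122], 'position': [0.4671, -0.0638, 0.2509], 'ft_force': [-0.1324, 0.3422, -2.521], 'grip_width': 0.0114, 'gripper_force': 59.1041}
foot stand x,y,z [ 0.0718 -0.0901  0.0366] tilt 19.86 side -0.03
rot [ 0.36  0.03 -0.  ] n 1 [ 0.36  0.03 -0.  ] | shift [-0.   -0.41 -0.02] m 1 [-0.   -0.41 -0.02]
rot [0. 0. 0.] n 0 [0. 0. 0.] | shift [ 0.   -0.83  2.36] m 1 [ 0.   -0.83  2.36]
```

Request:
{"method": "jog_arm", "body": {
  "plan": "0.36 0 0 0 -0.41 0 255; 0 0 0 0 0 0 255; 0 0 0 0 -0.41 1.1 255; 0 0 0 0 -0.3 0.8 255; 0 0 0 0 0 0 255; 0 0 0 0 0 0 255"
}}

```text
time_s: 11.92
position: [0.4618, -0.0628, 0.2286]
tool_rot: [[0.117, 0.937, 0.329], [0.993, -0.11, -0.038], [0.0, 0.332, -0.943]]
ft_force: [-0.2, -0.3, -1.6]
grip_width: 0.0116
gripper_force: 59.2
```

Run:
```python
from go import *
st(); s=.2278; foot(s)
```

```text
{'time_s': 11.9167, 'q': [-25.967, 5.5264, 100.0093, 7.5817, 56.3466, -22.4612], 'position': [0.4618, -0.0628, 0.2286], 'ft_force': [-0.2184, -0.2785, -1.5656], 'grip_width': 0.0116, 'gripper_force': 59.2316}
foot stand x,y,z [ 0.0646 -0.0895  0.0137] tilt 19.37 side 0.02
```

Request:
{"method": "jog_arm", "body": {
  "plan": "0 0 0 0 -0.1 0.3 255; 0 0 0 0 0 0 255; 0 0 0 0 0 0 255"
}}

```text
time_s: 12.17
position: [0.4621, -0.0628, 0.226]
tool_rot: [[0.117, 0.936, 0.331], [0.993, -0.11, -0.039], [-0.0, 0.333, -0.943]]
ft_force: [0.3, 0.5, -1.8]
grip_width: 0.0115
gripper_force: 59.2
```

Request:
{"method": "jog_arm", "body": {
  "plan": "0 0 0 0 -0.06 0.2 255; 0 0 0 0 0 0 255; 0 0 0 0 0 0 255"
}}

```text
time_s: 12.42
position: [0.4621, -0.0628, 0.2237]
tool_rot: [[0.117, 0.937, 0.33], [0.993, -0.11, -0.039], [0.0, 0.333, -0.943]]
ft_force: [0.0, -0.1, -2.7]
grip_width: 0.0115
gripper_force: 59.1
```

Request:
{"method": "jog_arm", "body": {
  "plan": "0 0 0 0 -0.05 0.15 255; 0 0 0 0 0 0 255; 0 0 0 0 0 0 255"
}}

```text
time_s: 12.67
position: [0.4621, -0.0629, 0.2221]
tool_rot: [[0.117, 0.937, 0.331], [0.993, -0.11, -0.039], [-0.0, 0.333, -0.943]]
ft_force: [-0.2, 0.6, -2.0]
grip_width: 0.011
gripper_force: 59.1
```

Request:
{"method": "jog_arm", "body": {
  "plan": "0 0 0 0 0.3 0.1 255; 0 0 0 0 0 0 255; 0 0 0 0 0 0 255"
}}

```text
time_s: 12.92
position: [0.4654, -0.0632, 0.2222]
tool_rot: [[0.117, 0.937, 0.33], [0.993, -0.11, -0.039], [0.0, 0.333, -0.943]]
ft_force: [-0.4, -0.0, -1.8]
grip_width: 0.0111
gripper_force: 59.2
```

Request:
{"method": "jog_arm", "body": {
  "plan": "0 0 0 0 0.19 0.06 255; 0 0 0 0 0 0 255; 0 0 0 0 0 0 255"
}}

```text
time_s: 13.17
position: [0.4673, -0.0634, 0.2223]
tool_rot: [[0.117, 0.937, 0.331], [0.993, -0.11, -0.039], [-0.0, 0.333, -0.943]]
ft_force: [0.5, 0.1, -2.4]
grip_width: 0.0109
gripper_force: 59.1
```

Request:
{"method": "jog_arm", "body": {
  "plan": "0 0 0 0 0.19 0.06 255; 0 0 0 0 0 0 255; 0 0 0 0 0 0 255"
}}

```text
time_s: 13.42
position: [0.469, -0.0636, 0.2223]
tool_rot: [[0.116, 0.937, 0.33], [0.993, -0.11, -0.039], [0.0, 0.332, -0.943]]
ft_force: [-2.0, 1.0, 1.2]
grip_width: 0.0111
gripper_force: 59.7
```

Request:
{"method": "jog_arm", "body": {
  "plan": "0 0 0 0 -0.05 0.15 255; 0 0 0 0 0 0 255; 0 0 0 0 0 0 255"
}}

```text
time_s: 13.67
position: [0.4693, -0.0637, 0.2222]
tool_rot: [[0.116, 0.936, 0.332], [0.993, -0.109, -0.04], [-0.001, 0.335, -0.942]]
ft_force: [-8.6, 1.2, 14.3]
grip_width: 0.0112
gripper_force: 61.8
```

Request:
{"method": "jog_arm", "body": {
  "plan": "-0.8 0 0 0 -0.3 -0.03 255; -0.8 0 0 0 -0.3 -0.03 255; 0 0 0 0 0 0 255; 0 0 0 0 0 0 255"
}}

```text
time_s: 14.0
position: [0.4631, -0.0629, 0.2202]
tool_rot: [[0.116, 0.927, 0.358], [0.993, -0.108, -0.042], [-0.001, 0.36, -0.933]]
ft_force: [-8.0, 1.8, 10.3]
grip_width: 0.0111
gripper_force: 61.0
```

Run:
```python
from go import *
st(); s=.2278; foot(s)
```

```text
{'time_s': 14.0, 'q': [-26.2496, 5.6133, 101.9774, 8.6755, 52.7336, -23.6305], 'position': [0.4631, -0.0629, 0.2202], 'ft_force': [-8.027, 1.7953, 10.3404], 'grip_width': 0.0111, 'gripper_force': 60.9816}
foot stand x,y,z [ 0.0723 -0.0897  0.0077] tilt 21.1 side -0.03
```

Now release, back off along the board, and inspect.

Request:
{"method": "jog_arm", "body": {
  "plan": "0 0 0 0 0 0 150; 0 0 0 0 0 0 80; 0 0 0 0 0 0 0; 0 0 0 0 0 0 0; 0 0 0 0 0 0 0; 0 0 0 0 0 -3 0; 0 0 0 0 0 -4 0; 0 0 0 0 0 -4 0; 0 0 0 0 0 0 0"
}}

```text
time_s: 14.75
position: [0.4246, -0.0588, 0.3289]
tool_rot: [[0.117, 0.923, 0.367], [0.993, -0.107, -0.047], [-0.005, 0.37, -0.929]]
ft_force: [0.6, -0.1, 0.8]
grip_width: 0.0853
gripper_force: 0.0
```

```bash
cat > bs.py <<'E'
from go import *
def lean(y0,i="scene"):
    im=imaging.get_image(i); P=cloud(im); p=P[~np.isnan(P[...,0])]; c,sn=np.cos(np.radians(STAND[1])),np.sin(np.radians(STAND[1]))
    q=p[:,:2]-STAND[0]; L=np.c_[q@[c,sn],q@[-sn,c],p[:,2]]
    m=L[(np.abs(L[:,1]-y0)<.05)&(L[:,0]>-.05)&(L[:,0]<.085)&(L[:,2]>.04)&(L[:,2]<.26)&(np.abs(L[:,0]-(.0755-.387*(L[:,2]-.01)))<.02)]
    f=np.polyfit(m[:,2],m[:,0],1); print(i,len(m),"tilt",-np.degrees(np.arctan(f[0])),"front x at z=.01",f[0]*.01+f[1],"y",np.percentile(m[:,1],[3,97]),"zmax",m[:,2].max())
    return im
E
python3 - <<'E'
from bs import *
st(); im=lean(-.09); cv2.imwrite("pics/s3c.png",cv2.resize(im["pixels"][120:300,240:460,::-1],None,fx=3,fy=3))
E
```

```text
{'time_s': 14.75, 'q': [-28.6726, -4.3027, 93.4109, 8.1892, 70.7374, -23.3554], 'position': [0.4246, -0.0588, 0.3289], 'ft_force': [0.565, -0.0585, 0.8294], 'grip_width': 0.0853, 'gripper_force': 0.0}
scene 1593 tilt 21.355561575393878 front x at z=.01 0.07492206737232945 y [-0.11836441 -0.05903244] zmax 0.25988956445811295
```

View pics/s3c.png

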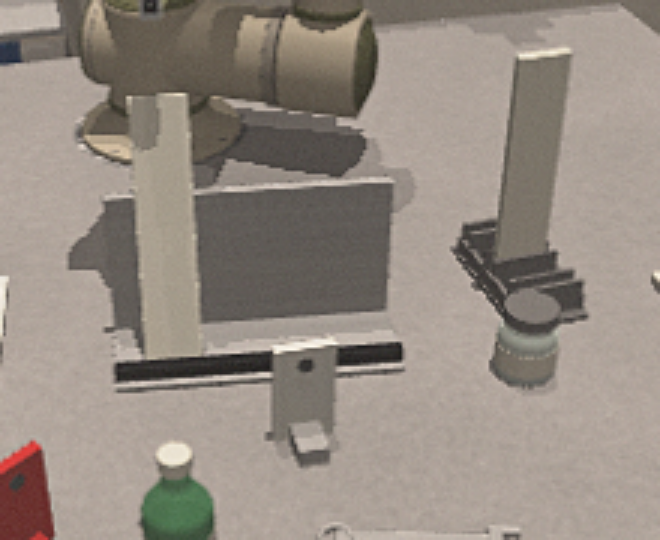

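Board A leans well: tilt 21.4°, front edge at x = 74.9 mm. Next is the rack board.

Run:
```python
from go import *
R=np.array(env.observe()["tool_rot"]);p=np.array(env.observe()["position"])
p2=p+R[:,2]*-.04
print(np.round(p2,3)); seg([((*p2[:2],p2[2]),93.5,0),((.478,.3355,.36),93.5,0),((.478,.3355,.234),93.5,0)],p2,R)
```

```text
[ 0.41  -0.057  0.363]
rot [ 21.39   2.08 -10.07] n 4 [ 5.35  0.52 -2.52] | shift [0. 0. 0.] m 0 [0. 0. 0.]
rot [0. 0. 0.] n 0 [0. 0. 0.] | shift [38.76  9.18  0.27] m 10 [3.88 0.92 0.03]
rot [0. 0. 0.] n 0 [0. 0. 0.] | shift [ 0.   0.  12.6] m 4 [0.   0.   3.15]
```

Request:
{"method": "jog_arm", "body": {
  "plan": "0 0 0 0 0 -4 0; 5.35 0.52 -2.52 0 0 0 0; 5.35 0.52 -2.52 0 0 0 0; 5.35 0.52 -2.52 0 0 0 0; 5.35 0.52 -2.52 0 0 0 0; 0 0 0 3.88 0.92 0 0; 0 0 0 3.88 0.92 0 0; 0 0 0 3.88 0.92 0 0; 0 0 0 3.88 0.92 0 0; 0 0 0 3.88 0.92 0 0"
}}

```text
time_s: 15.63
position: [0.4441, 0.1419, 0.3584]
tool_rot: [[-0.062, 0.998, -0.009], [0.998, 0.062, 0.004], [0.004, -0.009, -1.0]]
ft_force: [0.4, -0.0, -0.3]
grip_width: 0.0856
gripper_force: 0.0
```

Request:
{"method": "jog_arm", "body": {
  "plan": "0 0 0 3.88 0.92 0 0; 0 0 0 3.88 0.92 0 0; 0 0 0 3.88 0.92 0 0; 0 0 0 3.88 0.92 0 0; 0 0 0 3.88 0.92 0 0; 0 0 0 0 0 0 0; 0 0 0 0 0 0 0"
}}

```text
time_s: 16.22
position: [0.478, 0.338, 0.3576]
tool_rot: [[-0.065, 0.998, -0.01], [0.998, 0.065, 0.002], [0.003, -0.01, -1.0]]
ft_force: [0.1, -1.4, 0.4]
grip_width: 0.0854
gripper_force: 0.0
```

Run:
```python
from go import *
st(); seg([((.478,.3355,.234),93.5,0)])
```

```text
{'time_s': 16.2167, 'q': [23.5262, 23.0044, 52.1002, 0.373, 105.3912, 19.9214], 'position': [0.478, 0.338, 0.3576], 'ft_force': [0.0903, -1.4041, 0.4346], 'grip_width': 0.0854, 'gripper_force': 0.0}
rot [-0.59 -0.17  0.2 ] n 1 [-0.59 -0.17  0.2 ] | shift [-2.500e-01 -1.000e-02  1.236e+01] m 4 [-0.06 -0.    3.09]
```

Request:
{"method": "jog_arm", "body": {
  "plan": "-0.59 -0.17 0.2 0 0 0 0; 0 0 0 -0.25 0 3 0; 0 0 0 0 0 3.2 0; 0 0 0 0 0 3.2 0; 0 0 0 0 0 2.95 0; 0 0 0 0 0 0 0; 0 0 0 0 0 0 255; 0 0 0 0 0 0 255; 0 0 0 0 0 0 255; 0 0 0 0 0 0 255"
}}

```text
time_s: 17.05
position: [0.479, 0.334, 0.2387]
tool_rot: [[-0.058, 0.998, 0.007], [0.998, 0.058, 0.003], [0.002, 0.007, -1.0]]
ft_force: [-0.5, 0.2, 0.9]
grip_width: 0.0389
gripper_force: 0.0
```

Request:
{"method": "jog_arm", "body": {
  "plan": "0 0 0 0 0 0 255; 0 0 0 0 0 0 255; 0 0 0 0 0 0 255; 0 0 0 0 0 0 255"
}}

```text
time_s: 17.38
position: [0.4787, 0.334, 0.2376]
tool_rot: [[-0.058, 0.998, 0.005], [0.998, 0.058, 0.002], [0.002, 0.005, -1.0]]
ft_force: [-0.2, -0.8, 4.9]
grip_width: 0.0118
gripper_force: 59.5
```

Run:
```python
from go import *
st(); p=np.array(env.observe()["position"]);R=np.array(env.observe()["tool_rot"]); print(np.round(R,3).tolist())
s=.2278
p2=p+[0,0,.095]
seg([((.60,.17,.33),83.3,0),((.615,.0,.33),83.3,0),(pl((.100,.045),s,0,19.5),83.3,19.5)],p2,R)
```

```text
{'time_s': 17.3833, 'q': [23.2958, 24.8696, 68.3118, -0.0036, 86.5156, 19.9619], 'position': [0.4787, 0.334, 0.2376], 'ft_force': [-0.1614, -0.838, 4.8608], 'grip_width': 0.0118, 'gripper_force': 59.4888}
[[-0.058, 0.998, 0.005], [0.998, 0.058, 0.002], [0.002, 0.005, -1.0]]
rot [ 0.28 -0.12 10.03] n 2 [ 0.14 -0.06  5.02] | shift [-14.88  13.96   0.26] m 5 [-2.98  2.79  0.05]
rot [0. 0. 0.] n 0 [0. 0. 0.] | shift [-16.71   3.47   0.  ] m 5 [-3.34  0.69  0.  ]
rot [-19.5   0.    0. ] n 3 [-6.5  0.   0. ] | shift [  0.94 -12.7    2.96] m 4 [ 0.23 -3.18  0.74]
```

Run:
```python
from go import *
p=np.array(env.observe()["position"]);R=np.array(env.observe()["tool_rot"]); s=.2278
seg([((.60,.17,.35),83.3,0),((.555,.017,.34),83.3,0),(pl((.075,.045),s,0,19.5),83.3,19.5)],p+[0,0,.12],R)
```

```text
rot [ 0.28 -0.12 10.03] n 2 [ 0.14 -0.06  5.02] | shift [-14.88  13.96   0.76] m 5 [-2.98  2.79  0.15]
rot [0. 0. 0.] n 0 [0. 0. 0.] | shift [-15.72  -2.68   1.  ] m 4 [-3.93 -0.67  0.25]
rot [-19.5   0.    0. ] n 3 [-6.5  0.   0. ] | shift [-0.05 -9.59  5.12] m 3 [-0.02 -3.2   1.71]
```

Request:
{"method": "jog_arm", "body": {
  "plan": "0 0 0 0 0 -1 255; 0 0 0 0 0 -3 255; 0 0 0 0 0 -4 255; 0 0 0 0 0 -4 255; 0 0 0 0 0 0 255"
}}

```text
time_s: 17.8
position: [0.4789, 0.3342, 0.3652]
tool_rot: [[-0.058, 0.998, 0.016], [0.998, 0.058, 0.007], [0.006, 0.016, -1.0]]
ft_force: [-0.0, 0.3, -0.5]
grip_width: 0.0111
gripper_force: 59.1
```

Request:
{"method": "jog_arm", "body": {
  "plan": "0 0 5 0 0 0 255; 0 0 5 0 0 0 255; 0 0 0 -2.98 2.79 0.3 255; 0 0 0 -2.98 2.79 0.3 255; 0 0 0 -2.98 2.79 0.3 255; 0 0 0 -2.98 2.79 0.3 255; 0 0 0 -2.98 2.79 0.3 255; 0 0 0 -3.93 -0.67 0.25 255; 0 0 0 -3.93 -0.67 0.25 255; 0 0 0 -3.93 -0.67 0.25 255"
}}

```text
time_s: 18.63
position: [0.5652, 0.0531, 0.3333]
tool_rot: [[0.116, 0.993, 0.002], [0.993, -0.116, 0.002], [0.002, 0.001, -1.0]]
ft_force: [1.3, 0.1, -0.3]
grip_width: 0.0112
gripper_force: 59.9
```

Request:
{"method": "jog_arm", "body": {
  "plan": "0 0 0 -3.93 -0.67 0.25 255; 0 0 0 0 0 0 255; -5 0 0 0 0 0 255; -5 0 0 0 0 0 255; -5 0 0 0 0 0 255; -4.5 0 0 0 0 0 255; 0 0 0 0 0 0 255; 0 0 0 0 0 0 255"
}}

```text
time_s: 19.3
position: [0.5538, 0.0167, 0.3318]
tool_rot: [[0.116, 0.936, 0.332], [0.993, -0.11, -0.037], [0.002, 0.334, -0.942]]
ft_force: [-0.9, -1.3, -1.6]
grip_width: 0.0114
gripper_force: 59.9
```

Run:
```python
from go import *
st(); s=.2247; foot(s)
seg([(pl((.072,.035),s,0,19.5),83.3,19.5),(pl((.066,.025),s,0,19.5),83.3,19.5)])
im=imaging.get_image("scene"); cv2.imwrite("pics/s4c.png",cv2.resize(im["pixels"][100:300,220:460,::-1],None,fx=3,fy=3))
```

```text
{'time_s': 19.3, 'q': [-11.2968, 10.52, 76.3524, 1.7164, 73.6601, -4.8123], 'position': [0.5538, 0.0167, 0.3318], 'ft_force': [-0.8685, -1.2505, -1.6052], 'grip_width': 0.0114, 'gripper_force': 59.884}
foot stand x,y,z [0.1462 0.0006 0.12  ] tilt 19.54 side 0.11
rot [ 0.04 -0.11 -0.  ] n 1 [ 0.04 -0.11 -0.  ] | shift [-0.01 -9.82  5.54] m 3 [-0.   -3.27  1.85]
rot [0. 0. 0.] n 0 [0. 0. 0.] | shift [ 0.   -0.9   0.74] m 1 [ 0.   -0.9   0.74]
```

View pics/s4c.png

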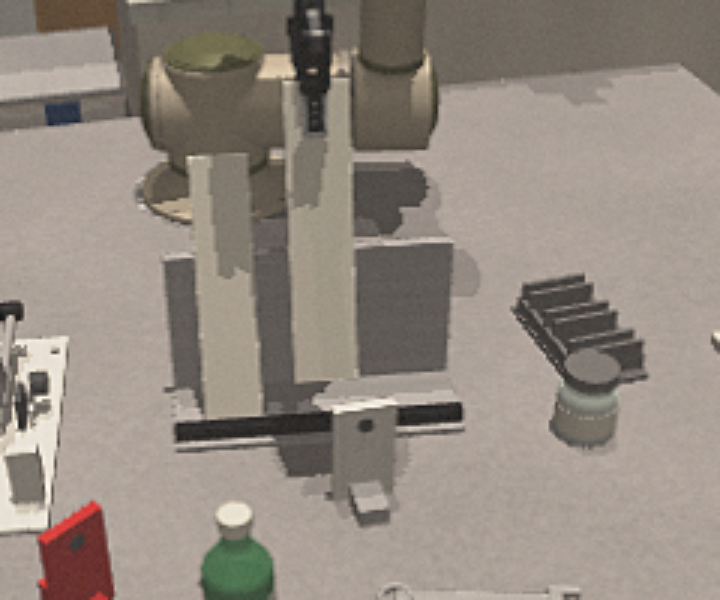

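Board A leans at (225,290) and board B is held over the slot next to it at (322,250). Rack and jar are clear. Bringing B in.

Request:
{"method": "jog_arm", "body": {
  "plan": "0 0 0 0 -3.27 1.75 255; 0 0 0 0 -3.27 1.75 255; 0 0 0 0 -3.28 1.8 255; 0 0 0 0 -0.75 0.1 255; 0 0 0 0 0 0 255; 0 0 0 0 0 0 255"
}}

```text
time_s: 19.85
position: [0.4755, 0.0257, 0.2465]
tool_rot: [[0.116, 0.935, 0.336], [0.993, -0.11, -0.038], [0.002, 0.338, -0.941]]
ft_force: [0.6, -0.2, -1.3]
grip_width: 0.0115
gripper_force: 60.1
```

Run:
```python
from go import *
st(); s=.2296; foot(s)
seg([(pl((.0665,.020),s,0,19.5),83.3,19.5),(pl((.0665,.0105),s,0,19.5),83.3,19.5)])
```

```text
{'time_s': 19.85, 'q': [-12.2956, 5.5476, 96.8424, 2.3408, 57.9492, -6.5018], 'position': [0.4755, 0.0257, 0.2465], 'ft_force': [0.6154, -0.2139, -1.3296], 'grip_width': 0.0115, 'gripper_force': 60.1248}
foot stand x,y,z [0.07   0.0003 0.0304] tilt 19.78 side 0.09
rot [ 0.28 -0.09 -0.01] n 1 [ 0.28 -0.09 -0.01] | shift [ 0.01 -0.56  0.87] m 1 [ 0.01 -0.56  0.87]
rot [0. 0. 0.] n 0 [0. 0. 0.] | shift [ 0.   -0.32  0.9 ] m 1 [ 0.   -0.32  0.9 ]
```

Request:
{"method": "jog_arm", "body": {
  "plan": "0.28 0 0 0 -0.35 0.2 255; 0 0 0 0 -0.25 0.67 255; 0 0 0 0 0 0 255; 0 0 0 0 -0.34 0.9 255; 0 0 0 0 0 0 255; 0 0 0 0 0 0 255"
}}

```text
time_s: 20.35
position: [0.4711, 0.0265, 0.2254]
tool_rot: [[0.116, 0.937, 0.33], [0.993, -0.11, -0.037], [0.002, 0.332, -0.943]]
ft_force: [0.4, -0.4, -1.2]
grip_width: 0.0113
gripper_force: 60.1
```

Run:
```python
from go import *
st(); s=.2296; foot(s)
```

```text
{'time_s': 20.35, 'q': [-12.3173, 6.4818, 99.4767, 2.4106, 54.7859, -6.6852], 'position': [0.4711, 0.0265, 0.2254], 'ft_force': [0.4417, -0.3744, -1.1875], 'grip_width': 0.0113, 'gripper_force': 60.0577}
foot stand x,y,z [0.0639 0.0006 0.0088] tilt 19.38 side 0.11
```

Request:
{"method": "jog_arm", "body": {
  "plan": "0 0 0 0 0.28 0.1 255; 0 0 0 0 0.2 0.07 255; 0 0 0 0 0 0 255; 0 0 0 0 0 0 255"
}}

```text
time_s: 20.68
position: [0.476, 0.0259, 0.2254]
tool_rot: [[0.116, 0.937, 0.33], [0.993, -0.11, -0.037], [0.002, 0.332, -0.943]]
ft_force: [-0.2, -0.4, -1.4]
grip_width: 0.0113
gripper_force: 60.1
```

Request:
{"method": "jog_arm", "body": {
  "plan": "0 0 0 0 0.15 0.11 255; 0 0 0 0 0 0 255; 0 0 0 0 0 0 255"
}}

```text
time_s: 20.93
position: [0.4775, 0.0258, 0.2249]
tool_rot: [[0.116, 0.937, 0.33], [0.993, -0.11, -0.037], [0.002, 0.332, -0.943]]
ft_force: [-2.5, 0.5, 2.1]
grip_width: 0.0112
gripper_force: 60.6
```

Request:
{"method": "jog_arm", "body": {
  "plan": "0 0 0 0 0.1 0.1 255; 0 0 0 0 0 0 255; 0 0 0 0 0 0 255"
}}

```text
time_s: 21.18
position: [0.4785, 0.0257, 0.225]
tool_rot: [[0.116, 0.937, 0.33], [0.993, -0.11, -0.037], [0.002, 0.332, -0.943]]
ft_force: [-8.5, -0.4, 9.9]
grip_width: 0.0112
gripper_force: 62.1
```

Request:
{"method": "jog_arm", "body": {
  "plan": "-0.9 0 0 0 -0.33 -0.03 255; -0.9 0 0 0 -0.33 -0.03 255; 0 0 0 0 0 0 255; 0 0 0 0 0 0 255"
}}

```text
time_s: 21.52
position: [0.4717, 0.0265, 0.2228]
tool_rot: [[0.116, 0.926, 0.359], [0.993, -0.109, -0.04], [0.002, 0.361, -0.933]]
ft_force: [-6.9, 0.4, 6.9]
grip_width: 0.0113
gripper_force: 61.3
```

Request:
{"method": "jog_arm", "body": {
  "plan": "0 0 0 0 0 0 150; 0 0 0 0 0 0 80; 0 0 0 0 0 0 0; 0 0 0 0 0 0 0; 0 0 0 0 0 0 0; 0 0 0 0 0 -3 0; 0 0 0 0 0 -4 0; 0 0 0 0 0 -4 0; 0 0 0 0 0 -4 0; 0 0 0 0 0 0 0"
}}

```text
time_s: 22.35
position: [0.4187, 0.0324, 0.3698]
tool_rot: [[0.116, 0.921, 0.371], [0.993, -0.107, -0.043], [0.0, 0.374, -0.927]]
ft_force: [-0.2, -0.4, 0.4]
grip_width: 0.0853
gripper_force: 0.0
```

Run:
```python
from bs import *
st(); lean(-.09); lean(0); 
from icp import *
b=fitm("bracket",[.667,.034,0],[.6,-.04],[.74,.1]); print(b)
o=env.observe(); a=90+np.degrees(b[2]); seg([((*b[:2],.34),a,0),((*b[:2],.2),a,0),((*b[:2],.076),a,0)])
```

```text
{'time_s': 22.35, 'q': [-13.4557, -6.1284, 88.4943, 2.636, 75.8314, -6.9575], 'position': [0.4187, 0.0324, 0.3698], 'ft_force': [-0.2216, -0.447, 0.4418], 'grip_width': 0.0853, 'gripper_force': 0.0}
scene 1582 tilt 21.206004758672144 front x at z=.01 0.07454492931198649 y [-0.11833777 -0.05908552] zmax 0.2599952278034686
scene 1572 tilt 21.284449308991125 front x at z=.01 0.07459625313382985 y [-0.03021537  0.02908357] zmax 0.25996596361453217
bracket s 769 [667.8  35.2] -0.59 res 1.05
bracket t 355 [667.1  32.4] -1.34 res 1.25
[ 0.66746441  0.03380159 -0.01682039]
rot [21.07  0.94 -5.67] n 4 [ 5.27  0.23 -1.42] | shift [ 0.56 24.89  2.11] m 7 [0.08 3.56 0.3 ]
rot [0. 0. 0.] n 0 [0. 0. 0.] | shift [ 0.  0. 14.] m 4 [0.  0.  3.5]
rot [0. 0. 0.] n 0 [0. 0. 0.] | shift [ 0.   0.  12.4] m 4 [0.  0.  3.1]
```

Both boards lean at 21.2° with their front feet at 74.5 mm. The bracket hasn't moved, so I'm going to it.

Request:
{"method": "jog_arm", "body": {
  "plan": "5.27 0.23 -1.42 0 0 0 0; 5.27 0.23 -1.42 0 0 0 0; 5.27 0.23 -1.42 0 0 0 0; 5.27 0.23 -1.42 0 0 0 0; 0 0 0 0.1 4 0 0; 0 0 0 0.1 4 0 0; 0 0 0 0.1 4 0 0; 0 0 0 0.1 4 0 0; 0 0 0 0.1 4 0 0; 0 0 0 0.1 4 0 0"
}}

```text
time_s: 23.38
position: [0.6606, 0.0345, 0.3601]
tool_rot: [[0.016, 1.0, -0.002], [1.0, -0.016, -0.0], [-0.0, -0.002, -1.0]]
ft_force: [0.6, 0.1, 1.1]
grip_width: 0.0853
gripper_force: 0.0
```

Request:
{"method": "jog_arm", "body": {
  "plan": "0 0 0 0 0.9 3.6 0; 0 0 0 0 0 4 0; 0 0 0 0 0 4 0; 0 0 0 0 0 4 0; 0 0 0 0 0 0 0; 0 0 0 0 0 0 0"
}}

```text
time_s: 23.88
position: [0.6674, 0.0342, 0.2045]
tool_rot: [[0.017, 1.0, -0.004], [1.0, -0.017, -0.0], [-0.0, -0.004, -1.0]]
ft_force: [-0.3, -0.7, 1.0]
grip_width: 0.0857
gripper_force: 0.0
```

Run:
```python
from go import *
from icp import *
st()
b=fitm("bracket",[.667,.034,0],[.6,-.04],[.74,.1],.006,25,(0,)); rect("foot",[.60,-.02,.012],[.64,.09,.026]); rect("plate",[.60,-.02,.05],[.74,.09,.112])
seg([((.6674,.034,.074),89.2,0)])
```

```text
{'time_s': 23.9833, 'q': [-7.1786, 34.9317, 55.19, -0.0321, 89.5552, -6.2337], 'position': [0.6691, 0.034, 0.2092], 'ft_force': [-0.0726, 0.3755, 0.6622], 'grip_width': 0.0852, 'gripper_force': 0.0}
bracket s 763 [667.8  34.7] -0.18 res 0.97
foot 0 0
foot 1 0
plate s 411 c [669.6  34.6] size [60.8 18.6] ang 89.48 med [673.3  33.5  84.9]
plate t 33 c [666.2  34. ] size [57.1 12.1] ang 89.17 med [662.2  14.5 103.7]
rot [ 0.32  0.07 -0.14] n 1 [ 0.32  0.07 -0.14] | shift [-0.   -0.17 13.52] m 4 [-0.   -0.04  3.38]
```

Request:
{"method": "jog_arm", "body": {
  "plan": "0 0 0 0 -0.1 3.4 0; 0 0 0 0 0 3.4 0; 0 0 0 0 0 3.4 0; 0 0 0 0 0 3.3 0; 0 0 0 0 0 0 0; 0 0 0 0 0 0 0"
}}

```text
time_s: 24.48
position: [0.6682, 0.0339, 0.0734]
tool_rot: [[0.017, 1.0, 0.003], [1.0, -0.017, -0.001], [-0.001, 0.003, -1.0]]
ft_force: [0.0, 0.3, 1.0]
grip_width: 0.0853
gripper_force: 0.0
```

Request:
{"method": "jog_arm", "body": {
  "plan": "0 0 0 0 0 0 255; 0 0 0 0 0 0 255; 0 0 0 0 0 0 255; 0 0 0 0 0 0 255; 0 0 0 0 0 0 255; 0 0 0 0 0 0 255; 0 0 0 0 0 0 255; 0 0 0 0 0 0 255; 0 0 0 0 0 0 255",
  "grip_force": 80
}}

```text
time_s: 25.23
position: [0.6676, 0.034, 0.0724]
tool_rot: [[0.017, 1.0, 0.003], [1.0, -0.017, -0.001], [-0.001, 0.003, -1.0]]
ft_force: [1.3, -0.8, 4.7]
grip_width: 0.011
gripper_force: 78.9
```

Run:
```python
from go import *
st(); o=env.observe();print(np.round(o["tool_rot"],3).tolist())
p=np.array(o["position"]); R=np.array(o["tool_rot"])
n=fr(NEST,-.002,0); seg([((*n,.21),83.7,0)],p+[0,0,.12],R); print(n)
```

```text
{'time_s': 25.2333, 'q': [-7.1987, 41.2248, 66.3604, -0.0329, 72.2331, -6.2368], 'position': [0.6676, 0.034, 0.0724], 'ft_force': [1.2993, -0.811, 4.7055], 'grip_width': 0.011, 'gripper_force': 78.8831}
[[0.017, 1.0, 0.003], [1.0, -0.017, -0.001], [-0.001, 0.003, -1.0]]
rot [0.18 0.04 5.35] n 1 [0.18 0.04 5.35] | shift [-35.58  -3.57  -1.76] m 9 [-3.95 -0.4  -0.2 ]
[ 0.59301208 -0.31578053]
```

Request:
{"method": "jog_arm", "body": {
  "plan": "0 0 0 0 0 -2 255; 0 0 0 0 0 -4 255; 0 0 0 0 0 -4 255; 0 0 0 0 0 -4 255; 0 0 2.6 0 0 0 255; 0 0 2.7 0 0 0 255; 0 0 0 -3.95 -0.4 0 255; 0 0 0 -3.95 -0.4 0 255; 0 0 0 -3.95 -0.4 0 255; 0 0 0 -3.95 -0.4 0 255"
}}

```text
time_s: 26.07
position: [0.6326, -0.1223, 0.2101]
tool_rot: [[0.108, 0.994, -0.002], [0.994, -0.108, 0.001], [0.0, -0.002, -1.0]]
ft_force: [1.4, -0.2, -5.5]
grip_width: 0.0116
gripper_force: 78.9
```

Request:
{"method": "jog_arm", "body": {
  "plan": "0 0 0 -3.95 -0.4 0 255; 0 0 0 -3.95 -0.4 0 255; 0 0 0 -3.95 -0.4 0 255; 0 0 0 -3.95 -0.4 0 255; 0 0 0 -3.98 -0.37 0 255; 0 0 0 0 0 0 255; 0 0 0 0 0 0 255; 0 0 0 0 0 0 255"
}}

```text
time_s: 26.73
position: [0.5923, -0.3152, 0.2104]
tool_rot: [[0.109, 0.994, -0.0], [0.994, -0.109, 0.002], [0.001, -0.001, -1.0]]
ft_force: [0.6, 1.8, -5.2]
grip_width: 0.011
gripper_force: 79.0
```

Run:
```python
from go import *
from icp import *
st(); o=env.observe();print(np.round(o["tool_rot"],3).tolist())
dz=o["position"][2]-.0724
M["bracket"]=[(a,b,c,d,e+dz*1000,f+dz*1000) for a,b,c,d,e,f in M["bracket"]]
M["nestu"]=M["nest"]+[(-21,6.5,34,40,0,38),(-21,6.5,-40,-34,0,38)]
fitm("bracket",[.593,-.316,-.11],[.53,-.38],[.66,-.25],.1,15)
fitm("nestu",[.595,-.316,-.11],[.30,-.42],[.68,-.22],.006,15,(0,))
n=fr(NEST,-.002,0); seg([((*n,.081),83.7,0)])
im=imaging.get_image("scene"); cv2.imwrite("pics/s5c.png",cv2.resize(im["pixels"][160:300,160:340,::-1],None,fx=4,fy=4))
```

```text
{'time_s': 26.8333, 'q': [-38.0275, 35.1318, 54.474, 0.0429, 90.3804, -31.8589], 'position': [0.5929, -0.3143, 0.2113], 'ft_force': [-0.3995, -0.4357, -6.0227], 'grip_width': 0.0109, 'gripper_force': 78.9999}
[[0.107, 0.994, 0.001], [0.994, -0.107, 0.0], [0.001, 0.001, -1.0]]
bracket s 837 [ 593.4 -313.9] -6.16 res 1.09
bracket t 82 [ 589.4 -318.3] -12.25 res 1.15
nestu s 1594 [ 595.4 -315.3] -6.89 res 1.04
rot [ 0.03 -0.03  0.13] n 1 [ 0.03 -0.03  0.13] | shift [-0.15  0.03 13.03] m 4 [-0.04  0.01  3.26]
```

View pics/s5c.png

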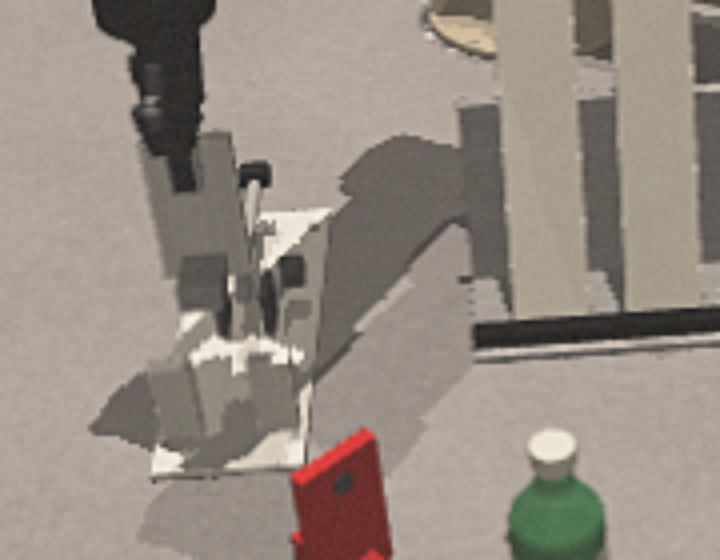

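The bracket hangs over the nest at crop (190,200). The posts at (180,400) and (270,400) are clear and the handle lies low at (255,172). Lowering.

Request:
{"method": "jog_arm", "body": {
  "plan": "0 0 0 -0.15 0 2 255; 0 0 0 0 0 2.5 255; 0 0 0 0 0 2.5 255; 0 0 0 0 0 0 255; 0 0 0 0 0 1.5 255; 0 0 0 0 0 0 255; 0 0 0 0 0 0 255"
}}

```text
time_s: 27.47
position: [0.593, -0.3167, 0.1278]
tool_rot: [[0.108, 0.994, 0.002], [0.994, -0.108, -0.001], [-0.001, 0.002, -1.0]]
ft_force: [-0.1, -0.2, -4.6]
grip_width: 0.0109
gripper_force: 78.9
```

Request:
{"method": "jog_arm", "body": {
  "plan": "0 0 0 0 0 1.5 255; 0 0 0 0 0 1.5 255; 0 0 0 0 0 0 255; 0 0 0 0 0 0.8 255; 0 0 0 0 0 0 255; 0 0 0 0 0 0 255"
}}

```text
time_s: 27.97
position: [0.5931, -0.3174, 0.0898]
tool_rot: [[0.109, 0.994, 0.003], [0.994, -0.109, -0.001], [-0.001, 0.003, -1.0]]
ft_force: [-0.8, -0.1, -5.3]
grip_width: 0.0112
gripper_force: 79.0
```

Request:
{"method": "jog_arm", "body": {
  "plan": "0 0 0 0.08 0 0.4 255; 0 0 0 0 0 0.3 255; 0 0 0 0 0 0 255; 0 0 0 0 0 0 255"
}}

```text
time_s: 28.3
position: [0.5928, -0.3164, 0.0818]
tool_rot: [[0.109, 0.994, 0.002], [0.994, -0.109, -0.001], [-0.0, 0.002, -1.0]]
ft_force: [0.1, -0.5, -5.8]
grip_width: 0.0111
gripper_force: 79.0
```

Request:
{"method": "jog_arm", "body": {
  "plan": "0 0 0 0 0 0.2 255; 0 0 0 0 0 0 255; 0 0 0 0 0 0 255"
}}

```text
time_s: 28.55
position: [0.5932, -0.3167, 0.0806]
tool_rot: [[0.109, 0.994, 0.003], [0.994, -0.109, -0.002], [-0.001, 0.003, -1.0]]
ft_force: [0.2, -0.2, -0.9]
grip_width: 0.011
gripper_force: 79.7
```

Touching the floor. Now pushing back (+tool y) against the posts.

Request:
{"method": "jog_arm", "body": {
  "plan": "0 0 0 0 0.2 0 255; 0 0 0 0 0 0 255; 0 0 0 0 0 0 255"
}}

```text
time_s: 28.8
position: [0.5947, -0.3169, 0.0806]
tool_rot: [[0.109, 0.994, 0.002], [0.994, -0.109, -0.001], [-0.001, 0.002, -1.0]]
ft_force: [-5.4, 0.4, 4.1]
grip_width: 0.0113
gripper_force: 80.6
```

Request:
{"method": "jog_arm", "body": {
  "plan": "0 0 0 0 0.1 0 255; 0 0 0 0 0 0 255; 0 0 0 0 0 0 255"
}}

```text
time_s: 29.05
position: [0.5949, -0.3169, 0.0806]
tool_rot: [[0.109, 0.994, -0.0], [0.994, -0.109, -0.001], [-0.001, -0.0, -1.0]]
ft_force: [-9.5, 0.9, 7.6]
grip_width: 0.0112
gripper_force: 81.0
```

Request:
{"method": "jog_arm", "body": {
  "plan": "0 0 0 0 0.1 0 255; 0 0 0 0 0 0 255; 0 0 0 0 0 0 255"
}}

```text
time_s: 29.3
position: [0.595, -0.3169, 0.0806]
tool_rot: [[0.109, 0.994, -0.002], [0.994, -0.109, -0.0], [-0.0, -0.002, -1.0]]
ft_force: [-13.9, 1.9, 9.6]
grip_width: 0.011
gripper_force: 81.3
```

Request:
{"method": "jog_arm", "body": {
  "plan": "0 0 0 0 0 0 150; 0 0 0 0 0 0 80; 0 0 0 0 0 0 0; 0 0 0 0 0 0 0; 0 0 0 0 0 0 0; 0 0 0 0 0 -3 0; 0 0 0 0 0 -4 0; 0 0 0 0 0 -4 0; 0 0 0 0 0 -4 0; 0 0 0 0 0 -4 0"
}}

```text
time_s: 30.13
position: [0.5964, -0.3164, 0.2721]
tool_rot: [[0.109, 0.994, 0.002], [0.994, -0.109, -0.001], [-0.001, 0.002, -1.0]]
ft_force: [0.1, -0.4, 0.5]
grip_width: 0.0853
gripper_force: 0.0
```

Run:
```python
from go import *
from icp import *
st()
M["bn"]=M["nest"]+[(-5.5,6.5,-30,30,8,118),(-44.5,45.5,-15,15,8,28)]
fitm("bn",[.595,-.316,-.11],[.30,-.42],[.68,-.22],.006,15)
M["br8"]=[(-6,6,-30,30,8,118)]
fitm("br8",[.595,-.316,-.11],[.56,-.37],[.63,-.26],.076,15)
hh=fr(NEST,-.238,0); print(hh); rect("handle",[.30,-.36,.05],[.40,-.24,.09])
seg([((*hh,.2),-6.3,0),((*hh,.046),-6.3,0)])
im=imaging.get_image("scene"); cv2.imwrite("pics/s6c.png",cv2.resize(im["pixels"][160:300,160:340,::-1],None,fx=4,fy=4))
```

```text
{'time_s': 30.2333, 'q': [-37.9782, 33.8655, 46.1693, 0.0353, 99.0504, -31.743], 'position': [0.598, -0.3175, 0.2779], 'ft_force': [0.7157, -0.1422, 0.1577], 'grip_width': 0.0853, 'gripper_force': 0.0}
bn s 1908 [ 595.2 -315.8] -6.76 res 1.06
bn t 473 [ 592.9 -317. ] -2.86 res 1.81
br8 s 317 [ 595.8 -316. ] -6.76 res 1.08
br8 t 47 [ 591.4 -328.3] 16.13 res 2.1
[ 0.35843729 -0.28988323]
handle s 63 c [ 372.8 -291.4] size [21.2 49.4] ang 75.73 med [ 367.5 -289.8   65. ]
handle 1 5
rot [ 0.98 -0.27 90.07] n 13 [ 0.08 -0.02  6.93] | shift [-24.11  -0.12   7.79] m 7 [-3.44 -0.02  1.11]
rot [0. 0. 0.] n 0 [0. 0. 0.] | shift [ 0.   0.  15.4] m 4 [0.   0.   3.85]
```

View pics/s6c.png

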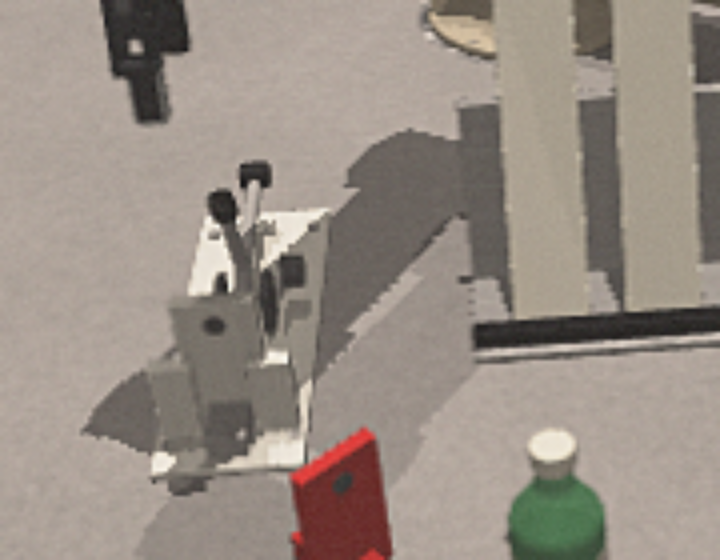

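The bracket stands against the posts at crop (210,350), with its foot bar passing between them at (228,420). The clamp is still open, handle at (255,172). Going to the handle.

Request:
{"method": "jog_arm", "body": {
  "plan": "0 0 7 0 0 0 100; 0 0 7 0 0 0 100; 0 0 7 0 0 0 100; 0 0 7 0 0 0 100; 0 0 7 0 0 0 100; 0 0 7 0 0 0 100; 0 0 7 0 0 0 100; 0 0 7 0 0 0 100; 0 0 7 0 0 0 100; 0 0 7 0 0 0 100"
}}

```text
time_s: 31.12
position: [0.5964, -0.3165, 0.2681]
tool_rot: [[0.973, 0.232, -0.0], [0.232, -0.973, 0.001], [-0.0, -0.001, -1.0]]
ft_force: [-0.7, 0.4, -0.2]
grip_width: 0.0521
gripper_force: 0.0
```

Request:
{"method": "jog_arm", "body": {
  "plan": "0 0 7 0 0 0 100; 0 0 7 0 0 0 100; 0 0 6 0 0 0 100; 0 0 0 -4 0 0 100; 0 0 0 -4 0 0 100; 0 0 0 -4 0 0 100; 0 0 0 -4 0 0 100; 0 0 0 -4 0 0 100; 0 0 0 -4 0 0 100; 0 0 0 0 0 0 100"
}}

```text
time_s: 31.95
position: [0.353, -0.2886, 0.2683]
tool_rot: [[0.994, -0.111, -0.002], [-0.111, -0.994, 0.002], [-0.002, -0.002, -1.0]]
ft_force: [1.0, 0.2, 0.8]
grip_width: 0.0521
gripper_force: 0.0
```

Run:
```python
from go import *
st(); seg([((.358,-.290,.15),-6.3,0),((.358,-.290,.046),-6.3,0)])
```

```text
{'time_s': 31.95, 'q': [-54.1981, 10.7615, 84.0358, -0.0044, 85.3544, 42.1946], 'position': [0.353, -0.2886, 0.2683], 'ft_force': [1.023, 0.1901, 0.8085], 'grip_width': 0.0521, 'gripper_force': 0.0}
rot [-0.11  0.11 -0.09] n 1 [-0.11  0.11 -0.09] | shift [ 0.51  0.09 11.83] m 3 [0.17 0.03 3.94]
rot [0. 0. 0.] n 0 [0. 0. 0.] | shift [ 0.   0.  10.4] m 3 [0.   0.   3.47]
```

Request:
{"method": "jog_arm", "body": {
  "plan": "0 0 0 0.3 0.1 3.7 100; 0 0 0 0 0 3.7 100; 0 0 0 0 0 3.7 100; 0 0 0 0 0 3.7 100; 0 0 0 0 0 3.7 100; 0 0 0 0 0 3.7 100; 0 0 0 0 0 0 100; 0 0 0 0 0 0 100"
}}

```text
time_s: 32.62
position: [0.3607, -0.2913, 0.0465]
tool_rot: [[0.994, -0.109, -0.001], [-0.109, -0.994, 0.003], [-0.001, -0.003, -1.0]]
ft_force: [-0.2, -0.2, 1.2]
grip_width: 0.0519
gripper_force: 0.0
```

Request:
{"method": "jog_arm", "body": {
  "plan": "0 0 0 0 0 0 255; 0 0 0 0 0 0 255; 0 0 0 0 0 0 255; 0 0 0 0 0 0 255; 0 0 0 0 0 0 255",
  "grip_force": 30
}}

```text
time_s: 33.03
position: [0.3621, -0.2905, 0.0496]
tool_rot: [[0.994, -0.11, 0.005], [-0.11, -0.994, 0.0], [0.004, -0.001, -1.0]]
ft_force: [5.7, 10.9, 9.9]
grip_width: 0.0232
gripper_force: 32.8
```

Request:
{"method": "jog_arm", "body": {
  "plan": "0 0 0 0.82 0 -2.5 255; 0 0 0 1.3 0 -2.28 255; 0 0 0 1.73 0 -1.98 255; 0 0 0 2.08 0 -1.59 255; 0 0 0 2.36 0 -1.15 255; 0 0 0 2.0 0 -0.55 255; 0 0 0 0 0 0 255; 0 0 0 0 0 0 255; 0 0 0 0 0 0 255",
  "grip_force": 20
}}

```text
time_s: 33.78
position: [0.4647, -0.3019, 0.151]
tool_rot: [[0.994, -0.108, 0.007], [-0.108, -0.994, -0.001], [0.007, 0.001, -1.0]]
ft_force: [3.1, 7.6, 7.3]
grip_width: 0.0234
gripper_force: 29.2
```

Request:
{"method": "jog_arm", "body": {
  "plan": "0 0 0 0.3 0 0 255; 0 0 0 0 0 0 255; 0 0 0 0 0 0 255"
}}

```text
time_s: 34.03
position: [0.467, -0.3022, 0.1515]
tool_rot: [[0.994, -0.108, 0.005], [-0.108, -0.994, -0.001], [0.005, 0.001, -1.0]]
ft_force: [0.2, 9.2, 10.8]
grip_width: 0.0234
gripper_force: 29.7
```

Request:
{"method": "jog_arm", "body": {
  "plan": "0 0 0 0 0 0 100; 0 0 0 0 0 0 100; 0 0 0 0 0 0 100; 0 0 0 0 0 -3 100; 0 0 0 0 0 -4 100; 0 0 0 0 0 -4 100; 0 0 0 -3 0 -4 100; 0 0 0 -4 0 0 100; 0 0 0 -4 0 0 100; 0 0 0 0 0 0 100"
}}

```text
time_s: 34.87
position: [0.3571, -0.2906, 0.2921]
tool_rot: [[0.994, -0.111, 0.0], [-0.111, -0.994, -0.001], [0.001, 0.001, -1.0]]
ft_force: [0.5, -1.2, 0.5]
grip_width: 0.0524
gripper_force: 0.0
```

Run:
```python
from bs import *
from icp import *
st(); lean(-.09); lean(0)
M["bn"]=M["nest"]+[(-5.5,6.5,-30,30,8,118),(-44.5,45.5,-15,15,8,28)]
fitm("bn",[.595,-.316,-.11],[.30,-.42],[.68,-.22],.006,15)
M["br8"]=[(-6,6,-30,30,8,118)]
fitm("br8",[.595,-.316,-.11],[.56,-.37],[.63,-.26],.076,15,(0,))
rect("handle",[.40,-.36,.14],[.56,-.24,.20])
im=imaging.get_image("scene"); cv2.imwrite("pics/s7c.png",cv2.resize(im["pixels"][130:310,170:440,::-1],None,fx=2.9,fy=2.9))
im=imaging.get_image("top"); cv2.imwrite("pics/t7c.png",cv2.resize(im["pixels"][130:310,190:470,::-1],None,fx=2.8,fy=2.8))
```

```text
{'time_s': 34.9667, 'q': [-53.6817, 10.6263, 80.2522, 0.0543, 88.9299, 42.6764], 'position': [0.3608, -0.2921, 0.2921], 'ft_force': [0.465, -0.3756, -0.1697], 'grip_width': 0.0522, 'gripper_force': 0.0}
scene 1581 tilt 21.302065853160588 front x at z=.01 0.07471362280581079 y [-0.11839721 -0.05899701] zmax 0.25985555071887645
scene 1563 tilt 21.28212431676675 front x at z=.01 0.07472252336139812 y [-0.03037104  0.02867279] zmax 0.25986547587829734
bn s 1962 [ 595.4 -315.7] -6.8 res 1.04
bn t 2318 [ 592.8 -316.9] -6.92 res 1.75
br8 s 323 [ 596.1 -316. ] -6.72 res 1.15
handle s 86 c [ 480.5 -303.2] size [23.9 19.6] ang 85.12 med [ 482.2 -302.7  168.5]
handle t 66 c [ 474.5 -303.4] size [24.6 20.6] ang 89.13 med [ 473.  -302.8  174.5]
```

View pics/s7c.png

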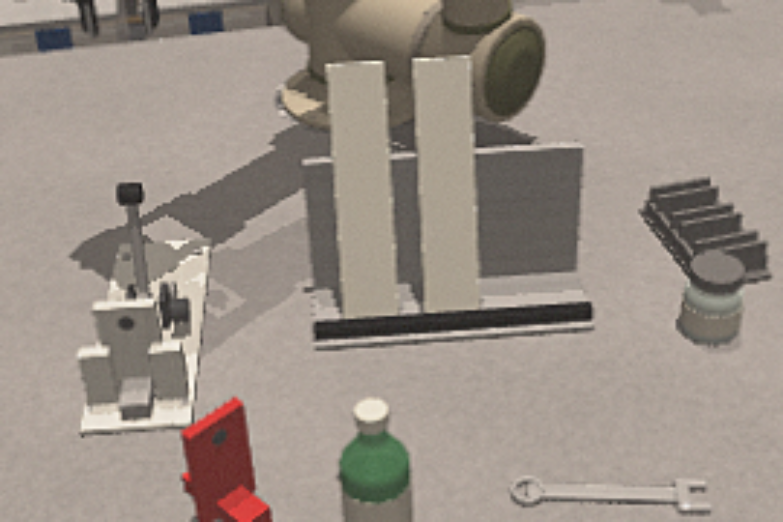

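View pics/t7c.png

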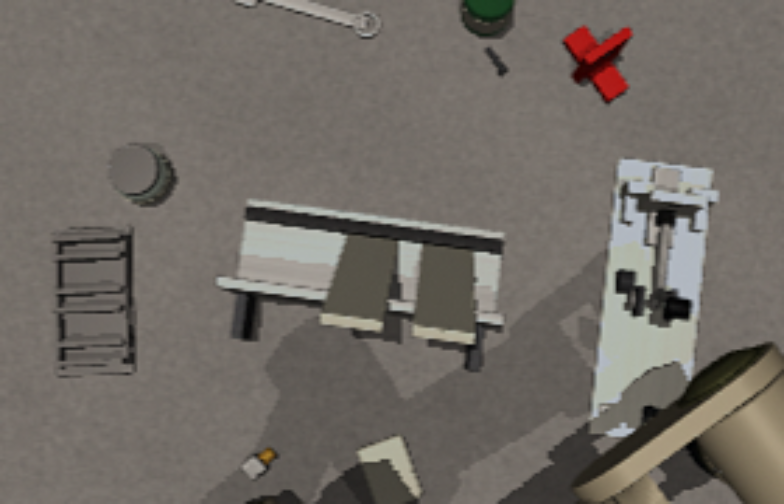

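The pictures show the clamp shut: its handle is up at (130,193), and in the top view at (677,308), the same as at the start. The bracket is seated with its foot bar between the posts, both boards lean against the wall, the rack is empty, and the jar is standing. Handing in.

```bash
python3 -c "
from h import *
print(job.close_job())"
```

```text
the job is handed in; nothing more can be done
None
```

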